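# Weight down the templates on the hide

## Robot

A 7-joint arm with a two-finger parallel gripper is mounted at the origin on the work surface. World frame = base frame: x ahead of the robot, y to its left, z up, the work surface at z = 0. Lengths are in m, angles in degrees, forces in N, time in s.
With the tool pointing down it reaches from about 0.425 to 0.875 m from the base axis. Payload 4.7 kg.
Tool frame: the origin (TCP) lies on the front face of the gripper's body, between the roots of the fingers; the fingertips stand 70 mm ahead of it and the grasp point (between the pads) lies 51 mm ahead of it (tip_extent is the distance from the TCP to the fingertips, in m); z points along the fingers, y is the direction in which the jaws open and shut (so a half turn about z gives the same grasp; the last joint's range is limited). The gripper opens to 87 mm and grips with 3 to 60 N. Pads are 19 mm wide; open, the fingers measure 117 mm over their backs; the gripper's body (75 mm by 190 mm) begins 51 mm behind the grasp point.
Start: joints at [-69.15, 18.392, -4.016, 83.108, 1.295, 78.541, -3.26], TCP at [0.223, 0.611, 0.292] pointing down, gripper open.
Joint ranges: [-163.93, 163.93], [-17.29, 119.83], [-79.2, 71.16], [3.27, 140.29], [-89.18, 269.18], [5.43, 117.66], [-154.24, 154.24]. Speed limits (degrees/s): [147.25, 147.25, 180, 180, 180, 180, 180].

## Interface

Orientations are given as [roll, pitch, yaw] about the fixed x, y, z axes, in that order (R = Rz(yaw) Ry(pitch) Rx(roll)).
In Python, from cell import * gives the robot as it stands.
- The arm moves only by the tool carry_out, never from a script. Its argument "increments" is text: rows parted by semicolons, each of 7 numbers parted by spaces: the opening, from 0 (shut) to 1 (fully open), then the shift along the tool's x, y, z in m, then the turn, a rotation vector about the tool's x, y, z in degrees. A call has 1 to 20 rows; each row shifts and turns the pose as measured when the row begins, along the tool's axes as they then stand; what a row does not reach is not made up. A row lasts 1/8 s, in which the tool goes at most 62.5 mm and 10.7 degrees, less where a joint would pass 70% of its speed; a pose out of reach is approached as far as the arm can. A call is refused whole if a number of a shift passes 0.0625 or a number of a turn 10.7, either way. A call with a gripper value outside its range is refused whole. The fingers move at their own pace and stop on an object; "force" is the grip in N (left out, the last holds). Time passes only in rows, so rows that do not move let the fingers close. It gives the time, the measured TCP pose, the force and the opening at its end, in the units of the state.
- get_obs(): the state, without advancing time (a new reading comes with each control period).
- read_camera(name): name is "scene" or "top" or "wrist"; returns a dict with "img" (384x512x3 uint8, blue, green, red), "fx", "fy", "cx", "cy" (pixels), "world_from_camera" (4x4, takes a point from camera to world coordinates). Camera axes: x right, y down, z forward; pixel columns grow to the right and rows downward; lengths in m; the calibration is good to about 2 mm. A picture is of the moment at which its call begins. There is no depth.
- sign_off(): hands the job in, once; it reports no verdict.
Trained networks look in a picture, given as the dict that the camera call returned (one of the last four; its "shot" number tells which), for a name from the list of things; names that differ only in an ending like _2 or _b are one class to them, and where a whole thing is asked for, a point or a joint stands for the part that bears it (a point fixed in the world has none). Each returns a list of dicts, best first, with "confidence" (0 to 1); they miss things now and then, are a little off and sometimes report something else, mostly with a low value. They report only what shows in the picture. A call takes as long as a camera call. They do not tell look-alikes from the thing itself.
- masks_of(target, picture): "pixels" (384x512 bool, what is visible of it) and "bbox" ([left, top, right, bottom] in pixels, round what is visible of it).
The state is a dict: "time_s": time; "qpos": joint angles; "joint_velocities": joint speeds; "effort": joint torques, N m; "tool_pos": TCP position; "tool_rot": TCP orientation; "force": force on the tool from outside, world axes, zero at the start; "wrist_torque": the same for the moment, N m; "grip_width": finger opening in m.
Only numpy, scipy, OpenCV 4.12 (cv2) and the standard library are available. Lean on these libraries where they do the work, as an engineer would, in place of code of your own. Each camera call takes 0.05 s, during which the arm holds its last target.

## Task

The templates lie on the hide ready to be scribed round. Take the stack of steel weights apart and lay each in the middle of its own template so the outline stays clear: the long bar on the strap template and the rectangular plate on the pocket template, each lying the same way as its template, the disc on the round template and the small knobbed weight on the key-fob template. Set them down gently, cork side down, let none tip over, and leave the brush and the thread spool where they are.

Things in the scene. Friction and masses are not known exactly. Their poses are not given: they have to be found in the camera images.
- knob_weight: Small round weight with a knob, top of the stack: body 34 mm diameter and 22 mm high, above it a 10 mm neck and a knob 18 mm in diameter from 30 to 40 mm; 40 mm high in all, about 0.17 kg. Turned any way. Loose steel on a 2 mm cork facing. Origin at the centre of its underside, z up. It rests on the disc; grip body or knob.
- disc: Flat round weight, second from the top: 54 mm diameter, 20 mm high, about 0.34 kg. Turned any way. Loose steel on a 2 mm cork facing. Origin at the centre of its underside, z up. It rests on the plate.
- plate: Flat rectangular weight, third from the top: 56 mm along its x, 90 mm along its y, 18 mm high, about 0.65 kg. Loose steel on a 2 mm cork facing. Origin at the centre of its underside, z up. It rests on the bar, its y within 7 degrees of the bar's y.
- bar: Long narrow weight, bottom of the stack, lying on the hide: 32 mm along its x, 140 mm along its y, 20 mm high, about 0.64 kg. Loose steel on a 2 mm cork facing. Origin at the centre of its underside, z up. Its y is within about 30 degrees of world y. The hide is flat, its top at z = 0.003; the templates lie on it too. Stack and templates swap places between starts.
- strap_template: Template of a strap with both ends round: 66 mm along its x, 220 mm along its y, a dark 10 mm hole near each end. Fixed in place on the hide. Plywood, 4 mm thick, lying flat; origin at the centre of its underside, z up. Its y is within about 30 degrees of world y.
- pocket_template: Template of a pocket, a rectangle with rounded corners: 110 mm along its x, 150 mm along its y, with stitch marks along three edges. Fixed in place on the hide. Plywood, 4 mm thick, lying flat; origin at the centre of its underside, z up. Its y is within about 30 degrees of world y.
- round_template: Round template (coaster): 100 mm diameter, with a ring of stitch marks. Fixed in place on the hide. Plywood, 4 mm thick, lying flat; origin at the centre of its underside, z up.
- fob_template: Template of a key fob, the smallest: 56 mm along its x, 90 mm along its y, one end (its +y) round with a small dark hole, the other square. Fixed in place on the hide. Plywood, 4 mm thick, lying flat; origin at the centre of its underside, z up. The centre is that of the 56 x 90 mm outline. Its y is within about 30 degrees of world y.
- brush: Bystander, loose: horsehair brush standing on its dark bristles, wooden back 52 x 150 mm, 48 mm high; origin at the centre of its underside, long side along its y.
- spool: Bystander, loose: upright spool of waxed thread, 56 mm diameter, 60 mm high; origin at the centre of its underside.
Things that resemble listed ones, but are neither listed nor needed, are in the scene too. What is shaped like the plate but red is not meant. Leave any pink look-alike of the knob_weight alone.

How it is judged:
By the outcome, as a careful person would: the job done as asked, in the order asked, and still so for the second after the job is handed in, with the robot touching nothing.
It also fails if it takes over 112 s, if anything falls off the work surface, if the arm or the gripper's body presses on something with over 40 N, if the wrist force passes 120 N, or if a joint passes its speed limit or range.

## Working session

There is one attempt and no reset: what is moved stays moved. The work goes in short steps, Python scripts to look and compute and a tool call to move; the robot and the scene stay as the last step left them, time stands still between calls to the robot, and variables do not carry over. Pictures are saved under pics/ and viewed, and the job is handed in when it is done.

Besides the shell and the picture viewer there is one more tool, called after "Request:" as a command line: name --argument value ..., lists and objects as JSON in quotes. carry_out: Moves the arm, as the interface text tells. Its arguments: {"type":"object","properties":{"increments":{"type":"string"},"force":{"type":"number"}},"required":["increments"]}

```bash
ls; mkdir -p pics; python3 - <<'E'
from cell import *
import cv2,numpy as np
o=get_obs();print({k:np.round(v,3) for k,v in o.items()})
for n in ["scene","top","wrist"]:
    p=read_camera(n);cv2.imwrite(f"pics/{n}0.png",p["img"]);print(n,p["fx"],p["cx"],p["cy"],np.round(p["world_from_camera"],3).tolist())
E
```

```text
pics
{'time_s': np.float64(0.0), 'qpos': array([-69.149,  18.439,  -4.016,  83.176,   1.295,  78.539,  -3.261]), 'joint_velocities': array([-0.004, -0.012,  0.037, -0.045,  0.119, -0.053, -0.005]), 'effort': array([ 0.0000e+00, -4.9129e+01, -4.0300e-01, -3.1252e+01, -6.4000e-02,
        4.4000e-02,  0.0000e+00]), 'tool_pos': array([0.223, 0.61 , 0.291]), 'tool_rot': array([-1.79891e+02,  5.00000e-03,  1.59958e+02]), 'force': array([-0.168,  0.423,  0.316]), 'wrist_torque': array([0.034, 0.034, 0.003]), 'grip_width': np.float64(0.087)}
scene 409.45419087298194 256.4585673745959 194.53963637407975 [[-0.637, 0.559, -0.531, 1.084], [0.771, 0.474, -0.425, 0.489], [0.014, -0.68, -0.733, 0.825], [0.0, 0.0, 0.0, 1.0]]
top 353.2840613330746 251.70291220855165 190.31521216163085 [[0.012, -0.997, 0.074, 0.492], [-1.0, -0.011, 0.017, 0.046], [-0.016, -0.074, -0.997, 1.136], [0.0, 0.0, 0.0, 1.0]]
wrist 316.5917365067006 254.87201676330355 189.54904973544845 [[0.342, 0.903, 0.259, 0.151], [0.94, -0.329, -0.096, 0.636], [-0.001, 0.276, -0.961, 0.383], [0.0, 0.0, 0.0, 1.0]]
```

View pics/scene0.png

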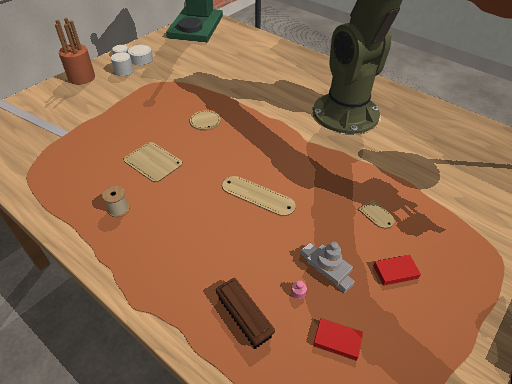

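View pics/top0.png

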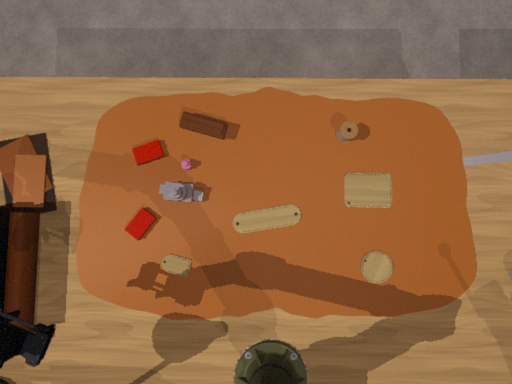

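View pics/wrist0.png

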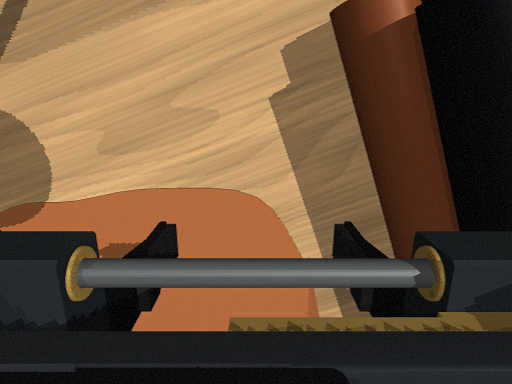

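```bash
cat > h.py <<'E'
from cell import *
import cv2,numpy as np
from scipy.spatial.transform import Rotation as Ro
def toworld(p,uv,z):
    uv=np.asarray(uv,float).reshape(-1,2);T=np.array(p["world_from_camera"])
    d=np.c_[(uv[:,0]-p["cx"])/p["fx"],(uv[:,1]-p["cy"])/p["fy"],np.ones(len(uv))]@T[:3,:3].T
    s=(z-T[2,3])/d[:,2];return (T[:3,3]+d*s[:,None])[:,:2]
def topix(p,X):
    T=np.array(p["world_from_camera"]);c=(np.asarray(X,float).reshape(-1,3)-T[:3,3])@T[:3,:3]
    return np.c_[c[:,0]/c[:,2]*p["fx"]+p["cx"],c[:,1]/c[:,2]*p["fy"]+p["cy"]]
def rect(p,m,z):
    cs,_=cv2.findContours(m.astype(np.uint8),cv2.RETR_EXTERNAL,cv2.CHAIN_APPROX_NONE)
    c=max(cs,key=cv2.contourArea).reshape(-1,2)
    w=toworld(p,c,z)
    (cx,cy),(a,b),an=cv2.minAreaRect((w*1000).astype(np.float32))
    if a>b: a,b,an=b,a,an+90   # b long; direction of long axis = an+90
    an=(an+90)%180 # long-axis world angle
    return round(cx/1000,4),round(cy/1000,4),round(a,1),round(b,1),round(an,1)  # 90=world y
E
python3 - <<'E'
from h import *
for n in ["top","scene"]:
    p=read_camera(n)
    for t,z in dict(strap_template=.007,pocket_template=.007,round_template=.007,fob_template=.007,bar=.02,plate=.041,disc=.061,knob_weight=.1,brush=.05,spool=.063).items():
        for r in masks_of(t,p)[:3]:
            print(n,t,round(r["confidence"],2),np.round(r["bbox"]).tolist(),rect(p,r["pixels"],z))
print(get_obs()["time_s"])
E
```

```text
top strap_template 0.67 [232.0, 205.0, 300.0, 232.0] (0.4863, 0.0165, 67.8, 218.5, 100.6)
top pocket_template 0.59 [170.0, 187.0, 180.0, 198.0] (0.5648, 0.3082, 25.8, 32.4, 90.6)
top pocket_template 0.58 [342.0, 170.0, 389.0, 209.0] (0.5812, -0.3047, 108.8, 151.0, 90.6)
top round_template 0.84 [361.0, 253.0, 396.0, 284.0] (0.3377, -0.3266, 96.2, 96.8, 89.4)
top fob_template 0.56 [162.0, 254.0, 189.0, 277.0] (0.3381, 0.3042, 55.3, 87.3, 77.0)
top bar 0.5 [344.0, 172.0, 392.0, 211.0] (0.5802, -0.3007, 107.6, 149.2, 90.6)
top plate 0.95 [135.0, 139.0, 167.0, 167.0] (0.6897, 0.3934, 62.9, 93.1, 109.2)
top plate 0.93 [130.0, 208.0, 157.0, 239.0] (0.4663, 0.4087, 55.9, 89.0, 142.7)
top plate 0.83 [165.0, 183.0, 194.0, 203.0] (0.5628, 0.2623, 28.0, 51.7, 176.2)
top disc 0.62 [172.0, 184.0, 184.0, 200.0] (0.5699, 0.2835, 36.3, 53.3, 37.3)
top knob_weight 0.68 [172.0, 187.0, 183.0, 198.0] (0.5603, 0.2866, 26.6, 29.9, 90.6)
top brush 0.59 [178.0, 110.0, 227.0, 140.0] (0.7765, 0.2194, 55.0, 149.4, 74.8)
top spool 0.81 [333.0, 120.0, 359.0, 146.0] (0.754, -0.2245, 49.9, 70.6, 135.5)
scene strap_
[... 480 characters left out ...]
815, 0.3503, 20.3, 40.4, 174.1)
scene bar 0.49 [101.0, 186.0, 130.0, 216.0] (0.7564, -0.2464, 57.8, 115.9, 66.2)
scene plate 0.89 [373.0, 258.0, 420.0, 286.0] (0.4892, 0.4213, 64.8, 97.1, 142.3)
scene plate 0.88 [316.0, 321.0, 361.0, 358.0] (0.7122, 0.4056, 62.1, 87.2, 109.2)
scene plate 0.81 [306.0, 248.0, 352.0, 287.0] (0.5753, 0.2964, 65.5, 93.5, 85.9)
scene knob_weight 0.76 [323.0, 245.0, 342.0, 263.0] (0.5803, 0.298, 32.7, 50.3, 24.0)
scene knob_weight 0.72 [295.0, 278.0, 308.0, 300.0] (0.7017, 0.2971, 31.9, 40.8, 36.3)
scene brush 0.74 [217.0, 278.0, 275.0, 350.0] (0.7891, 0.2253, 58.2, 157.3, 74.2)
scene spool 0.85 [106.0, 187.0, 130.0, 218.0] (0.7745, -0.2074, 53.7, 109.7, 63.6)
1.25
```

```bash
cat >> h.py <<'E'
def plan(tgt,yaw,op,vmax=0.04,wmax=8,start=None,ramp=True):
    """print rows from the present (or given) pose to tgt, smooth speed"""
    o=get_obs()
    if start is None: P=np.array(o["tool_pos"]);R=Ro.from_euler('xyz',o["tool_rot"],degrees=True)
    else: P=np.array(start[:3]);R=Ro.from_euler('xyz',[180,0,start[3]],degrees=True)
    Rt=Ro.from_euler('xyz',[180,0,yaw],degrees=True)
    dR=(R.inv()*Rt).as_rotvec(degrees=True);d=np.array(tgt)-P
    n=max(np.linalg.norm(d)/vmax,np.linalg.norm(dR)/wmax)
    n=int(np.ceil(n))+ (2 if ramp else 0); n=max(n,1)
    w=np.ones(n)
    if ramp and n>=4: w[0]=.5;w[-1]=.3;w[-2]=.65
    w/=w.sum();rows=[]
    for k in w:
        s=R.inv().apply(d*k); t=dR*k
        rows.append(f"{op} "+" ".join(f"{x:.4f}".rstrip('0').rstrip('.') for x in s)+" "+" ".join(f"{x:.2f}".rstrip('0').rstrip('.') for x in t))
        R=R*Ro.from_rotvec(t,degrees=True)
    print(n,"; ".join(rows).replace("-0 ","0 "))
    return (*tgt,yaw)
E
python3 -c "
from h import *
plan((.56,.26,.33),90,1,.05,9)"
```

```text
12 1 -0.0209 -0.0102 -0.0018 0 0 3.35; 1 -0.0429 -0.018 -0.0036 0 0 6.69; 1 -0.0447 -0.0129 -0.0036 0 0 6.69; 1 -0.0459 -0.0076 -0.0036 0 0 6.69; 1 -0.0465 -0.0021 -0.0036 0 0 6.69; 1 -0.0464 0.0033 -0.0036 0 0 6.69; 1 -0.0457 0.0087 -0.0036 0 0 6.69; 1 -0.0444 0.0139 -0.0036 0 0 6.69; 1 -0.0425 0.019 -0.0036 0 0 6.69; 1 -0.04 0.0239 -0.0036 0 0 6.69; 1 -0.024 0.0184 -0.0023 0 0 4.35; 1 -0.0104 0.0093 -0.0011 0 0 2.01
```

Request:
carry_out --increments "1 -0.021 -0.010 -0.002 0 0 3.4; 1 -0.043 -0.018 -0.004 0 0 6.7; 1 -0.045 -0.013 -0.004 0 0 6.7; 1 -0.046 -0.008 -0.004 0 0 6.7; 1 -0.046 -0.002 -0.004 0 0 6.7; 1 -0.046 0.003 -0.004 0 0 6.7; 1 -0.046 0.009 -0.004 0 0 6.7; 1 -0.044 0.014 -0.004 0 0 6.7; 1 -0.042 0.019 -0.004 0 0 6.7; 1 -0.040 0.024 -0.004 0 0 6.7; 1 -0.024 0.018 -0.002 0 0 4.4; 1 -0.010 0.009 -0.001 0 0 2; 1 0 0 0 0 0 0"

```text
time_s: 2.88
tool_pos: [0.5644, 0.2197, 0.3381]
tool_rot: [179.8, -0.0, 85.2]
force: [-0.3, 0.3, -0.1]
grip_width: 0.087
```

```bash
python3 - <<'E'
from h import *
p=read_camera("wrist");cv2.imwrite("pics/w1.png",p["img"])
for t,z in dict(bar=.023,plate=.041,disc=.061,knob_weight=.083).items():
    for r in masks_of(t,p)[:3]:
        print(t,round(r["confidence"],2),np.round(r["bbox"]).tolist(),rect(p,r["pixels"],z))
o=get_obs();print(o["tool_pos"],o["tool_rot"],o["qpos"])
E
```

```text
bar 0.87 [238.0, 41.0, 269.0, 164.0] (0.5588, 0.234, 28.9, 31.6, 170.3)
plate 0.9 [121.0, 0.0, 205.0, 41.0] (0.4764, 0.3857, 41.0, 92.5, 175.3)
plate 0.84 [330.0, 0.0, 392.0, 46.0] (0.6951, 0.3773, 50.7, 58.9, 19.8)
plate 0.7 [228.0, 60.0, 278.0, 137.0] (0.5718, 0.3207, 38.0, 55.2, 173.9)
disc 0.74 [227.0, 80.0, 278.0, 126.0] (0.5683, 0.2908, 51.9, 52.0, 85.2)
knob_weight 0.77 [230.0, 90.0, 263.0, 121.0] (0.5631, 0.2912, 31.6, 31.8, 175.2)
knob_weight 0.61 [310.0, 95.0, 339.0, 126.0] (0.6442, 0.2773, 27.9, 30.3, 175.2)
[0.56332476 0.22216774 0.3379369 ] [ 1.79779095e+02 -3.90413998e-02  8.54869420e+01] [-42.00902452  11.97727411  21.21964802  86.78880555  -4.29053379
  81.83088587 -25.12992748]
```

View pics/w1.png

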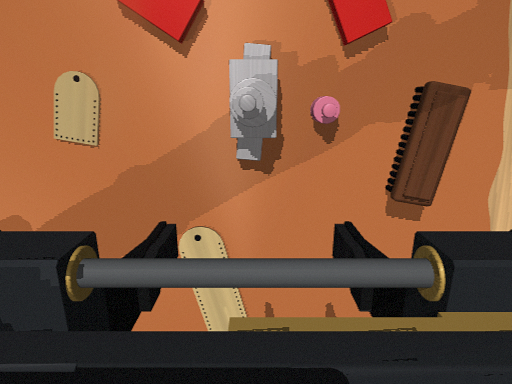

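```bash
python3 -c "
from h import *
plan((.564,.290,.22),90,1,.03,9)"
```

```text
7 1 0.0062 -0.0005 0.0108 0.02 0 -0.41; 1 0.0124 -0.0008 0.0216 0.04 -0.01 -0.83; 1 0.0124 -0.0006 0.0216 0.04 -0.01 -0.83; 1 0.0124 -0.0005 0.0216 0.04 -0.01 -0.83; 1 0.0124 -0.0003 0.0216 0.04 -0.01 -0.83; 1 0.0081 0 0.0141 0.03 0 -0.54; 1 0.0037 0 0.0065 0.01 0 -0.25
```

Request:
carry_out --increments "1 0.006 0 0.011 0 0 -0.4; 1 0.012 -0.001 0.021 0 0 -0.8; 1 0.012 -0.001 0.021 0 0 -0.8; 1 0.012 0 0.021 0 0 -0.8; 1 0.012 0 0.02 0 0 -0.8; 1 0.005 0 0.008 0 0 -0.4; 1 0 0 0 0 0 0; 1 0 0 0 0 0 0"

```text
time_s: 4.12
tool_pos: [0.561, 0.2897, 0.2292]
tool_rot: [179.9, -0.1, 90.2]
force: [0.6, 0.0, 0.0]
grip_width: 0.0875
```

```bash
python3 - <<'E'
from h import *
p=read_camera("wrist");cv2.imwrite("pics/w2.png",p["img"])
for t,z in dict(bar=.023,plate=.041,disc=.061,knob_weight=.083).items():
    for r in masks_of(t,p)[:3]:
        print(t,round(r["confidence"],2),np.round(r["bbox"]).tolist(),rect(p,r["pixels"],z))
o=get_obs();print(o["tool_pos"],o["tool_rot"],o["qpos"])
E
```

```text
bar 0.9 [235.0, 107.0, 296.0, 250.0] (0.578, 0.3477, 20.6, 32.4, 170.1)
plate 0.78 [91.0, 1.0, 211.0, 94.0] (0.4759, 0.4126, 52.5, 86.1, 142.0)
plate 0.67 [228.0, 127.0, 299.0, 227.0] (0.571, 0.3192, 42.5, 56.2, 175.3)
plate 0.65 [359.0, 1.0, 448.0, 118.0] (0.6856, 0.3971, 58.7, 84.0, 110.4)
disc 0.9 [234.0, 157.0, 297.0, 218.0] (0.5697, 0.2946, 49.2, 55.3, 141.0)
knob_weight 0.86 [236.0, 170.0, 277.0, 217.0] (0.5631, 0.2943, 32.4, 37.6, 90.2)
knob_weight 0.58 [333.0, 171.0, 371.0, 213.0] (0.6376, 0.2937, 26.2, 33.9, 137.0)
[0.56104251 0.2896487  0.22937633] [ 1.79922528e+02 -1.01889438e-01  9.02256946e+01] [-44.50415128  18.40578944  18.26900091  91.44312063  -6.06780838
  71.00415    -24.91618058]
```

View pics/w2.png

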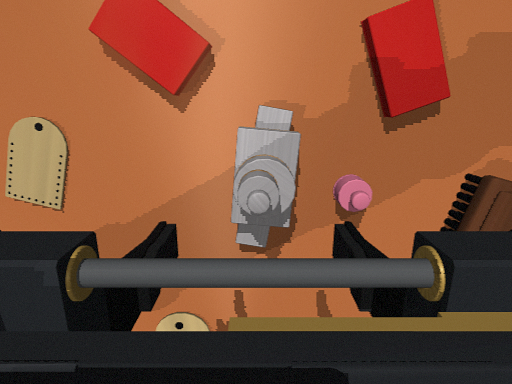

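```bash
python3 - <<'E'
from h import *
p=read_camera("wrist");im=p["img"]
print(toworld(p,[[259,201]],.101),toworld(p,[[256,195]],.083),toworld(p,[[266,188]],.061))
# overlay model circles
def circ(c,r,z,col):
    t=np.linspace(0,2*np.pi,40);q=topix(p,np.c_[c[0]+r*np.cos(t),c[1]+r*np.sin(t),0*t+z])
    cv2.polylines(big,[np.round(q*4-4*np.array([180,90])).astype(int)],True,col,1)
big=cv2.resize(im[90:240,180:340],None,fx=4,fy=4)
c=(.5625,.292)
circ(c,.009,.101,(0,255,0));circ(c,.017,.083,(0,255,255))
circ((.5695,.292),.027,.061,(255,0,0))
cv2.imwrite("pics/o1.png",big)
E
```

```text
[[0.56405192 0.29303818]] [[0.56196702 0.29215861]] [[0.5706341  0.29176569]]
```

View pics/o1.png

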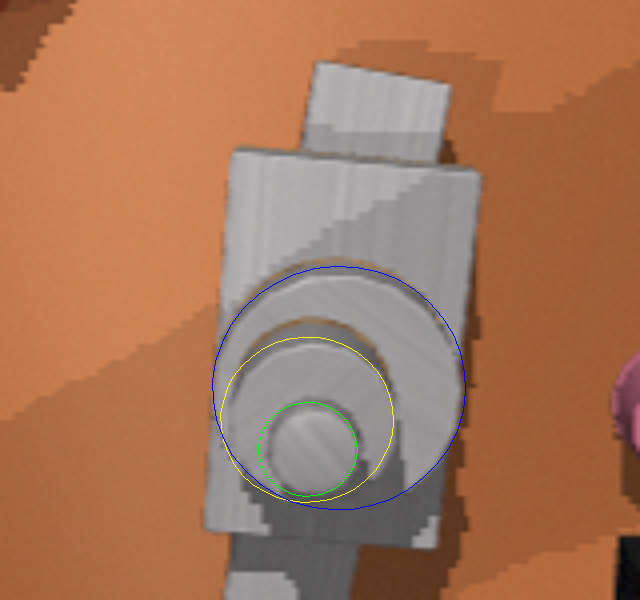

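Request:
carry_out --increments "1 0.001 0.001 0.01 0 0 0; 1 0.001 0.001 0.02 0 0 0; 1 0 0 0.02 0 0 0; 1 0 0 0.02 0 0 0; 1 0 0 0.01 0 0 0; 1 0 0 0.003 0 0 0; 1 0 0 0 0 0 0"

```text
time_s: 5.3
tool_pos: [0.562, 0.2912, 0.1381]
tool_rot: [-179.9, 0.0, 90.2]
force: [-0.1, 1.0, 0.6]
grip_width: 0.0871
```

Request:
carry_out --increments "1 0 0.001 0.003 0 0 0; 1 0 0 0.001 0 0 0; 0 0 0 0 0 0 0; 0 0 0 0 0 0 0; 0 0 0 0 0 0 0; 0 0 0 0 0 0 0; 0 0 0 0 0 0 0; 0 0 0 0 0 0 0" --force 20

```text
time_s: 6.3
tool_pos: [0.5642, 0.2919, 0.1362]
tool_rot: [179.9, -0.1, 90.2]
force: [-0.0, -0.1, -0.9]
grip_width: 0.0353
```

Request:
carry_out --increments "0 0 0 0 0 0 0; 0 0 0 -0.004 0 0 0; 0 0 0 -0.01 0 0 0; 0 0 0 -0.02 0 0 0; 0 0 0 -0.02 0 0 0; 0 0 0 -0.005 0 0 0; 0 0 0 0 0 0 0"

```text
time_s: 7.18
tool_pos: [0.5643, 0.2917, 0.2]
tool_rot: [179.9, -0.1, 90.2]
force: [0.0, 0.1, -2.1]
grip_width: 0.0332
```

```bash
python3 - <<'E'
from h import *
p=read_camera("wrist");cv2.imwrite("pics/w3.png",p["img"])
plan((.339,.3037,.20),110,0,.03,9)
E
```

```text
10 0 0.0008 -0.0133 0 0.01 -0.01 -1.17; 0 0.0021 -0.0266 -0.0001 0.02 -0.01 -2.34; 0 0.0032 -0.0265 -0.0001 0.02 -0.01 -2.34; 0 0.0042 -0.0264 -0.0001 0.02 -0.01 -2.34; 0 0.0053 -0.0262 -0.0001 0.02 -0.01 -2.34; 0 0.0064 -0.0259 0 0.02 -0.01 -2.34; 0 0.0074 -0.0256 0 0.02 -0.01 -2.34; 0 0.0085 -0.0253 0 0.02 -0.01 -2.34; 0 0.0062 -0.0162 0 0.01 -0.01 -1.52; 0 0.003 -0.0074 0 0 0 -0.7
```

View pics/w3.png

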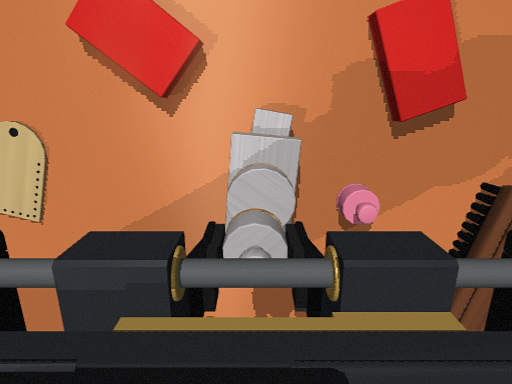

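Request:
carry_out --increments "0 0.001 -0.012 0 0 0 -1; 0 0.002 -0.026 0 0 0 -2; 0 0.003 -0.026 0 0 0 -2; 0 0.004 -0.026 0 0 0 -2; 0 0.005 -0.026 0 0 0 -2; 0 0.006 -0.026 0 0 0 -2; 0 0.007 -0.025 0 0 0 -2; 0 0.006 -0.022 0 0 0 -2; 0 0.003 -0.012 0 0 0 -1; 0 0.001 -0.004 0 0 0 0; 0 0 0 0 0 0 0"

```text
time_s: 8.6
tool_pos: [0.3394, 0.2991, 0.1931]
tool_rot: [-179.4, 0.2, 107.3]
force: [0.4, -0.4, -2.4]
grip_width: 0.0336
```

```bash
cat > tm.py <<'E'
from h import *
import sys
def look(name,t,z=.007,n=2,fn=None):
    p=read_camera(name)
    if fn: cv2.imwrite(f"pics/{fn}.png",p["img"])
    for r in masks_of(t,p)[:n]: print(t,round(r["confidence"],2),np.round(r["bbox"]).tolist(),rect(p,r["pixels"],z))
    o=get_obs();print(np.round(o["tool_pos"],4),np.round(o["tool_rot"],1),o["grip_width"])
    return p
E
python3 -c "
from tm import *
look('wrist','fob_template',fn='w4')"
```

```text
fob_template 0.62 [212.0, 133.0, 301.0, 215.0] (0.3395, 0.3034, 56.5, 90.0, 75.2)
[0.3399 0.2991 0.1931] [-179.4    0.2  107.2] 0.033430177494567725
```

View pics/w4.png

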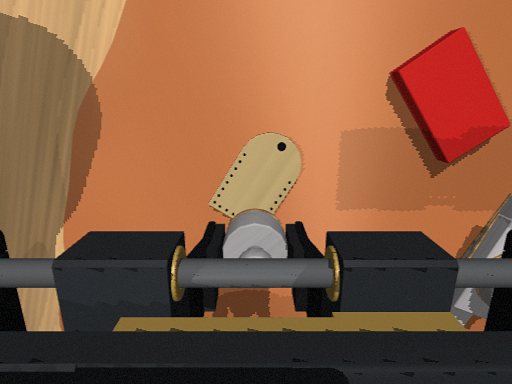

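```bash
python3 -c "
from tm import *
plan((.3395,.3034,.092),107.3,0,.02,9)"
```

```text
8 0 0.0004 0.0002 0.0078 -0.05 0.02 -0.01; 0 0.0007 0.0003 0.0157 -0.09 0.03 -0.01; 0 0.0007 0.0003 0.0157 -0.09 0.03 -0.01; 0 0.0007 0.0002 0.0157 -0.09 0.03 -0.01; 0 0.0007 0.0002 0.0157 -0.09 0.03 -0.01; 0 0.0007 0.0002 0.0157 -0.09 0.03 -0.01; 0 0.0004 0.0001 0.0102 -0.06 0.02 -0.01; 0 0.0002 0 0.0047 -0.03 0.01 -0
```

Request:
carry_out --increments "0 0 0 0.008 0 0 0; 0 0.001 0.001 0.016 -0.1 0 0; 0 0.001 0 0.016 -0.1 0 0; 0 0.001 0 0.016 -0.1 0 0; 0 0.001 0 0.016 -0.1 0 0; 0 0.001 0 0.014 -0.1 0 0; 0 0 0 0.007 0 0 0; 0 0 0 0.002 0 0 0; 0 0 0 0 0 0 0"

```text
time_s: 9.82
tool_pos: [0.3424, 0.3027, 0.0924]
tool_rot: [-179.9, 0.3, 106.9]
force: [0.6, 0.3, -1.4]
grip_width: 0.0334
```

Request:
carry_out --increments "0 0.001 -0.002 0.003 0 0 0; 0 0 -0.001 0.003 0 0 0; 0 0 0 0.001 0 0 0; 0 0 0 0 0 0 0"

```text
time_s: 10.32
tool_pos: [0.3396, 0.3034, 0.086]
tool_rot: [179.9, 0.2, 106.9]
force: [0.2, -0.2, -2.1]
grip_width: 0.0337
```

Request:
carry_out --increments "0 0 0 0.002 0 0 0; 0 0 0 0.001 0 0 0; 0 0 0 0.001 0 0 0; 0 0 0 0 0 0 0"

```text
time_s: 10.82
tool_pos: [0.3398, 0.3036, 0.0821]
tool_rot: [179.9, 0.2, 106.9]
force: [0.1, 0.5, -0.3]
grip_width: 0.0335
```

Request:
carry_out --increments "0.45 0 0 0 0 0 0; 0.5 0 0 0 0 0 0; 0.6 0 0 0 0 0 0; 0.7 0 0 -0.003 0 0 0; 0.8 0 0 -0.015 0 0 0; 1 0 0 -0.025 0 0 0; 1 0 0 -0.025 0 0 0; 1 0 0 -0.025 0 0 0; 1 0 0 -0.01 0 0 0; 1 0 0 0 0 0 0"

```text
time_s: 12.08
tool_pos: [0.3405, 0.3046, 0.1933]
tool_rot: [179.6, 0.1, 106.9]
force: [-0.3, -1.0, -1.8]
grip_width: 0.0867
```

```bash
python3 -c "
from tm import *
look('wrist','knob_weight',z=.029,fn='w5')
plan((.5695,.291,.20),90,1,.04,9)
"
```

```text
knob_weight 0.86 [233.0, 169.0, 270.0, 212.0] (0.339, 0.305, 33.2, 36.3, 80.2)
[0.3401 0.3041 0.1921] [1.797e+02 1.000e-01 1.069e+02] 0.08689999646131126
8 1 -0.0061 0.0167 -0.0005 0.02 0.01 1.31; 1 -0.0115 0.0337 -0.0011 0.04 0.01 2.61; 1 -0.0099 0.0342 -0.0011 0.04 0.01 2.61; 1 -0.0084 0.0346 -0.0011 0.04 0.01 2.61; 1 -0.0068 0.035 -0.0011 0.04 0.01 2.61; 1 -0.0052 0.0353 -0.0012 0.04 0.01 2.61; 1 -0.0023 0.023 -0.0008 0.03 0.01 1.7; 1 -0.0008 0.0107 -0.0004 0.01 0 0.78
```

View pics/w5.png

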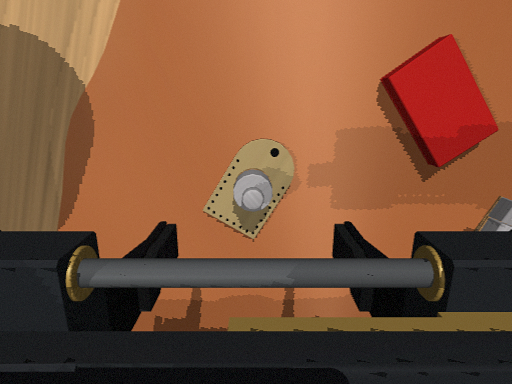

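Request:
carry_out --increments "1 -0.006 0.016 0 0 0 1.3; 1 -0.011 0.033 0 0 0 2.6; 1 -0.010 0.034 0 0 0 2.6; 1 -0.008 0.034 0 0 0 2.6; 1 -0.006 0.034 0 0 0 2.6; 1 -0.005 0.033 0 0 0 2.4; 1 -0.002 0.019 0 0 0 1.5; 1 0 0.006 0 0 0 0.6; 1 0 0 0 0 0 0"

```text
time_s: 13.3
tool_pos: [0.567, 0.285, 0.1822]
tool_rot: [-179.9, 0.9, 89.6]
force: [-0.0, 0.2, -0.4]
grip_width: 0.0873
```

```bash
python3 -c "
from tm import *
p=look('wrist','disc',z=.061)
plan((.5695,.291,.115),90,1,.025,9)
o=cv2.resize(p['img'][60:240,160:360],None,fx=3,fy=3)
for c,r,z,col in [((.5695,.291),.027,.061,(255,0,0))]:
    t=np.linspace(0,2*np.pi,40);q=topix(p,np.c_[c[0]+r*np.cos(t),c[1]+r*np.sin(t),0*t+z])
    cv2.polylines(o,[np.round(q*3-3*np.array([160,60])).astype(int)],True,col,1)
cv2.imwrite('pics/o2.png',o)
"
```

```text
disc 0.7 [218.0, 159.0, 297.0, 233.0] (0.5682, 0.2926, 54.4, 54.5, 40.3)
[0.5662 0.2854 0.1825] [-179.9    0.8   89.7] 0.08690120022236147
5 1 0.001 0.0005 0.0098 -0.01 0.12 -0.04; 1 0.0019 0.001 0.0196 -0.02 0.25 -0.08; 1 0.0018 0.001 0.0196 -0.02 0.25 -0.08; 1 0.0011 0.0006 0.0127 -0.01 0.16 -0.05; 1 0.0005 0.0003 0.0059 -0.01 0.07 -0.03
```

View pics/o2.png

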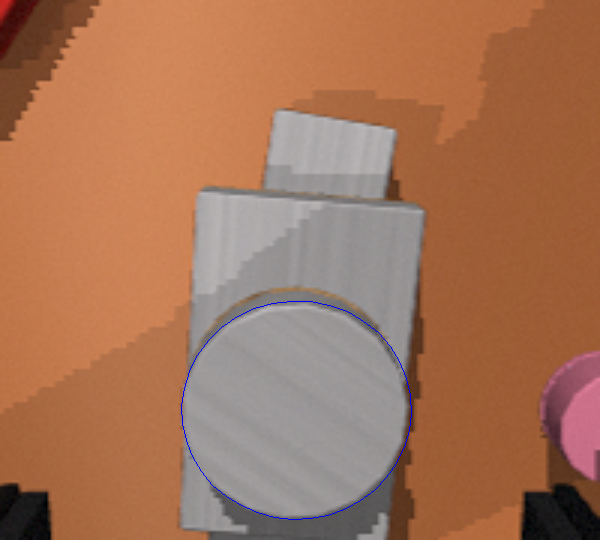

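Request:
carry_out --increments "1 0.001 0.001 0.009 0 0.1 0; 1 0.002 0.001 0.018 0 0.2 0; 1 0.002 0.001 0.018 0 0.2 0; 1 0.001 0.001 0.011 0 0.2 0; 1 0 0 0.004 0 0.1 0; 1 0 0 0 0 0 0"

```text
time_s: 14.15
tool_pos: [0.5677, 0.2922, 0.1171]
tool_rot: [-179.8, -0.0, 89.9]
force: [0.6, -0.1, -1.2]
grip_width: 0.0869
```

Request:
carry_out --increments "1 -0.001 0.002 0.001 0 0 0; 1 0 0 0.001 0 0 0; 0 0 0 0 0 0 0; 0 0 0 0 0 0 0; 0 0 0 0 0 0 0; 0 0 0 0 0 0 0; 0 0 0 0 0 0 0; 0 0 0 0 0 0 0" --force 30

```text
time_s: 15.15
tool_pos: [0.5705, 0.2915, 0.117]
tool_rot: [-179.9, -0.1, 89.9]
force: [0.1, -0.1, 0.6]
grip_width: 0.0532
```

Request:
carry_out --increments "0 0 0 -0.003 0 0 0; 0 0 0 -0.008 0 0 0; 0 0 0 -0.02 0 0 0; 0 0 0 -0.025 0 0 0; 0 0 0 -0.015 0 0 0; 0 0 0 -0.005 0 0 0; 0 0 0 0 0 0 0"

```text
time_s: 16.02
tool_pos: [0.5703, 0.2908, 0.1971]
tool_rot: [-179.8, -0.0, 89.9]
force: [-0.3, -1.2, -3.7]
grip_width: 0.0531
```

```bash
python3 -c "
from tm import *
look('wrist','plate',z=.041,n=3,fn='w6')
plan((.445,-.02,.20),80,0,.04,9)
plan((.3385,-.326,.19),60,0,.04,9,start=(.445,-.02,.2,80))
"
```

```text
plate 0.89 [363.0, 0.0, 465.0, 122.0] (0.6851, 0.3966, 58.0, 83.3, 109.9)
plate 0.56 [55.0, 1.0, 197.0, 97.0] (0.4776, 0.4119, 51.6, 86.6, 142.6)
[0.5699 0.2907 0.1962] [-179.8   -0.    89.9] 0.053548484928666575
11 0 -0.0165 -0.0066 -0.0002 -0.01 0 0.52; 0 -0.033 -0.0128 -0.0004 -0.03 0 1.04; 0 -0.0333 -0.0122 -0.0004 -0.03 0 1.04; 0 -0.0335 -0.0116 -0.0004 -0.03 0 1.04; 0 -0.0337 -0.011 -0.0004 -0.03 0 1.04; 0 -0.0339 -0.0104 -0.0004 -0.03 0 1.04; 0 -0.0341 -0.0098 -0.0004 -0.03 0 1.04; 0 -0.0342 -0.0092 -0.0004 -0.03 0 1.04; 0 -0.0344 -0.0085 -0.0004 -0.03 0 1.04; 0 -0.0225 -0.0051 -0.0003 -0.02 0 0.68; 0 -0.0104 -0.0022 -0.0001 -0.01 0 0.31
11 0 -0.0169 -0.0027 0.0005 0 0 1.06; 0 -0.0339 -0.0048 0.0011 0 0 2.12; 0 -0.0341 -0.0036 0.0011 0 0 2.12; 0 -0.0342 -0.0023 0.0011 0 0 2.12; 0 -0.0343 -0.0011 0.0011 0 0 2.12; 0 -0.0343 0.0002 0.0011 0 0 2.12; 0 -0.0343 0.0015 0.0011 0 0 2.12; 0 -0.0342 0.0027 0.0011 0 0 2.12; 0 -0.0341 0.004 0.0011 0 0 2.12; 0 -0.022 0.0034 0.0007 0 0 1.38; 0 -0.0101 0.0018 0.0003 0 0 0.63
```

View pics/w6.png

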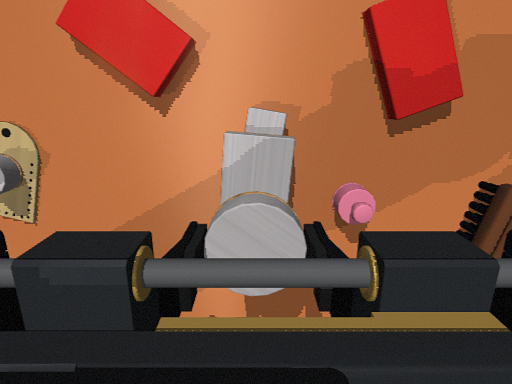

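Disc held level between the fingers (centre about px 255,242), plate left in place. Move to the round template.

Request:
carry_out --increments "0 -0.016 -0.006 0 0 0 0.5; 0 -0.033 -0.012 0 0 0 1; 0 -0.033 -0.012 0 0 0 1; 0 -0.033 -0.011 0 0 0 1; 0 -0.034 -0.011 0 0 0 1; 0 -0.034 -0.010 0 0 0 1; 0 -0.034 -0.010 0 0 0 1; 0 -0.034 -0.009 0 0 0 1; 0 -0.034 -0.008 0 0 0 1; 0 -0.034 -0.005 0 0 0 2; 0 -0.034 -0.003 0 0 0 2; 0 -0.034 -0.002 0 0 0 2"

```text
time_s: 17.62
tool_pos: [0.4153, -0.1088, 0.1912]
tool_rot: [-179.1, 0.5, 74.3]
force: [1.1, -0.2, -3.2]
grip_width: 0.0534
```

```bash
python3 -c "
from tm import *
o=get_obs();print(o['qpos'],o['joint_velocities'])
plan((.3395,-.315,.19),60,0,.04,9)
"
```

```text
[-26.24508472  -5.73717916  35.71288995 120.6199776    4.16662358
  65.05145224  -8.16232848] [17.40214221 -6.49885921 18.42014364  3.55215545  6.24563943  0.66545966
 15.357249  ]
8 0 -0.017 -0.0013 0.0003 -0.06 0.05 1.11; 0 -0.034 -0.002 0.0005 -0.13 0.1 2.22; 0 -0.0341 -0.0007 0.0005 -0.13 0.1 2.22; 0 -0.0341 0.0006 0.0004 -0.13 0.1 2.22; 0 -0.034 0.0019 0.0003 -0.13 0.1 2.22; 0 -0.0339 0.0033 0.0003 -0.13 0.1 2.22; 0 -0.0219 0.003 0.0002 -0.08 0.06 1.44; 0 -0.0101 0.0016 0.0001 -0.04 0.03 0.67
```

Request:
carry_out --increments "0 -0.024 -0.001 0 0 0 1.2; 0 -0.033 -0.002 0 -0.1 0.1 2.2; 0 -0.033 0 0 -0.1 0.1 2.2; 0 -0.033 0.001 0 -0.1 0.1 2.2; 0 -0.033 0.002 0 -0.1 0.1 2.2; 0 -0.024 0.003 0 -0.1 0.1 1.5; 0 -0.012 0.002 0 0 0 1; 0 -0.004 0 0 0 0 0; 0 0 0 0 0 0 0"

```text
time_s: 18.75
tool_pos: [0.3436, -0.3049, 0.1927]
tool_rot: [-179.8, 0.1, 60.9]
force: [-0.3, 0.4, -3.2]
grip_width: 0.053
```

```bash
python3 -c "
from tm import *
look('wrist','round_template',fn='w7')
print(get_obs()['qpos'])
"
```

```text
round_template 0.57 [213.0, 154.0, 322.0, 228.0] (0.3542, -0.3151, 63.1, 99.5, 138.8)
[ 0.3439 -0.3045  0.1927] [-179.8    0.    61. ] 0.05337254066085741
[-14.05986475  -2.80269975  51.82611423 117.71668072   2.53422073
  64.23545615   7.59386037]
```

View pics/w7.png

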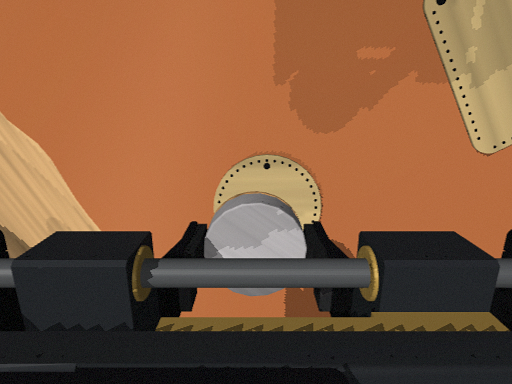

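```bash
python3 -c "
from tm import *
from scipy.optimize import least_squares
p=read_camera('wrist');r=masks_of('round_template',p)[0];m=r['pixels'].astype(np.uint8)
c=max(cv2.findContours(m,0,1)[0],key=len).reshape(-1,2);print(c[:,1].min())
w=toworld(p,c[(c[:,1]<205)],.007)
f=lambda x:np.hypot(*(w-x[:2]).T)-x[2]
s=least_squares(f,[.34,-.326,.05],loss='soft_l1',f_scale=.001);print(s.x,np.abs(s.fun).max())
c0=s.x[:2]
plan((*c0,.092),60,0,.02,9)
"
```

```text
155
[ 0.34332558 -0.32799048  0.04753573] 0.03423524797857864
8 0 -0.0016 0.0009 0.0078 -0.02 0 0.08; 0 -0.0032 0.0017 0.0156 -0.03 0.01 0.15; 0 -0.0032 0.0017 0.0156 -0.03 0.01 0.15; 0 -0.0032 0.0017 0.0156 -0.03 0.01 0.15; 0 -0.0032 0.0017 0.0156 -0.03 0.01 0.15; 0 -0.0032 0.0017 0.0156 -0.03 0.01 0.15; 0 -0.0021 0.0011 0.0102 -0.02 0.01 0.1; 0 -0.001 0.0005 0.0047 -0.01 0 0.05
```

```bash
python3 -c "
from tm import *
from scipy.optimize import least_squares
p=read_camera('wrist');r=masks_of('round_template',p)[0];m=r['pixels'].astype(np.uint8)
c=max(cv2.findContours(m,0,1)[0],key=len).reshape(-1,2)
w=toworld(p,c,.007);x=np.array([.3405,-.3265,.05])
for i in range(8):
    e=np.abs(np.hypot(*(w-x[:2]).T)-.05)<(.004 if i<3 else .0015)
    g=lambda y:np.hypot(*(w[e]-y).T)-.05
    x=least_squares(g,x[:2]).x; 
print(x,e.sum(),len(w),np.abs(g(x)).mean())
t=np.linspace(0,2*np.pi,60);q=topix(p,np.c_[x[0]+.05*np.cos(t),x[1]+.05*np.sin(t),0*t+.007])
o=cv2.resize(p['img'][130:310,170:370],None,fx=3,fy=3)
cv2.polylines(o,[np.round(q*3-3*np.array([170,130])).astype(int)],True,(255,0,0),1);cv2.imwrite('pics/o3.png',o)
plan((*x,.092),60,0,.02,9)
"
```

```text
[ 0.34167153 -0.32938087] 170 282 0.00029451737246856456
8 0 -0.0017 0.0008 0.0078 -0.01 0 0.07; 0 -0.0035 0.0016 0.0156 -0.03 0.01 0.15; 0 -0.0035 0.0016 0.0156 -0.03 0.01 0.15; 0 -0.0035 0.0016 0.0156 -0.03 0.01 0.15; 0 -0.0035 0.0016 0.0156 -0.03 0.01 0.15; 0 -0.0035 0.0016 0.0156 -0.03 0.01 0.15; 0 -0.0023 0.0011 0.0102 -0.02 0.01 0.1; 0 -0.001 0.0005 0.0047 -0.01 0 0.04
```

View pics/o3.png

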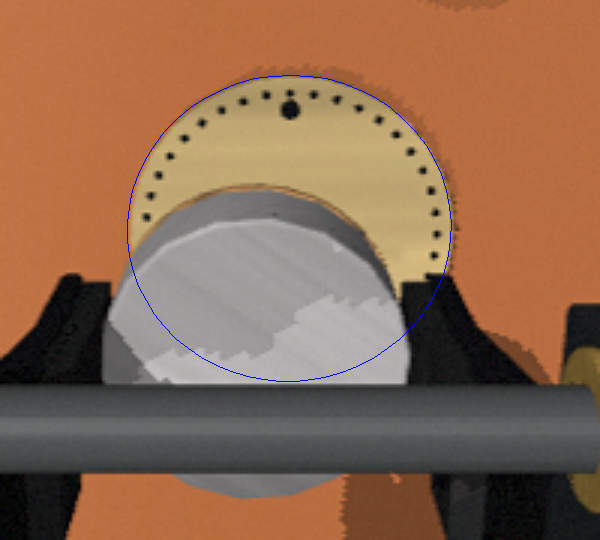

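Request:
carry_out --increments "0 -0.002 0.001 0.007 0 0 0; 0 -0.003 0.001 0.015 0 0 0; 0 -0.003 0.001 0.015 0 0 0; 0 -0.003 0.001 0.015 0 0 0; 0 -0.003 0.001 0.015 0 0 0; 0 -0.003 0.001 0.014 0 0 0; 0 -0.002 0.001 0.007 0 0 0; 0 -0.001 0 0.002 0 0 0; 0 0 0 0 0 0 0"

```text
time_s: 20.18
tool_pos: [0.3379, -0.3262, 0.0942]
tool_rot: [-179.6, 0.2, 61.0]
force: [-0.3, -0.1, -3.0]
grip_width: 0.0532
```

Request:
carry_out --increments "0 0 0.002 0.003 -0.2 0.2 0; 0 -0.001 0.002 0.003 -0.2 0 0; 0 0 0 0.002 0 0 0; 0 0 0 0 0 0 0"

```text
time_s: 20.68
tool_pos: [0.3422, -0.3293, 0.0867]
tool_rot: [179.9, -0.0, 61.0]
force: [-0.8, 0.0, -3.8]
grip_width: 0.0531
```

Request:
carry_out --increments "0 0 0 0.002 0 0 0; 0 0 0 0.001 0 0 0; 0 0 0 0.001 0 0 0; 0 0 0 0 0 0 0"

```text
time_s: 21.18
tool_pos: [0.3423, -0.3294, 0.083]
tool_rot: [179.9, -0.1, 61.0]
force: [-1.3, 0.1, -1.4]
grip_width: 0.0531
```

Request:
carry_out --increments "0 0 0 0.0005 0 0 0; 0 0 0 0 0 0 0; 0.65 0 0 0 0 0 0; 0.7 0 0 0 0 0 0; 0.8 0 0 0 0 0 0; 1 0 0 -0.003 0 0 0; 1 0 0 -0.015 0 0 0; 1 0 0 -0.025 0 0 0; 1 0 0 -0.03 0 0 0; 1 0 0 -0.025 0 0 0; 1 0 0 -0.01 0 0 0; 1 0 0 0 0 0 0"

```text
time_s: 22.68
tool_pos: [0.3427, -0.3313, 0.1984]
tool_rot: [179.5, -0.1, 60.9]
force: [0.1, -0.2, -1.4]
grip_width: 0.0869
```

```bash
python3 -c "
from tm import *
p=look('wrist','disc',z=.027,fn='w8')
plan((.45,-.03,.2),80,1,.04,9)
plan((.568,.27,.2),90,1,.04,9,start=(.45,-.03,.2,80))
"
```

```text
disc 0.92 [221.0, 158.0, 285.0, 215.0] (0.3427, -0.3278, 51.9, 55.3, 60.7)
[ 0.3421 -0.331   0.1973] [179.6  -0.   60.9] 0.08705908675550161
10 1 0.0187 -0.0031 -0.0002 0.02 0 -1.13; 1 0.0374 -0.0054 -0.0003 0.04 0 -2.26; 1 0.0376 -0.0039 -0.0003 0.04 0 -2.26; 1 0.0378 -0.0025 -0.0003 0.04 0 -2.26; 1 0.0378 -0.001 -0.0003 0.04 0 -2.26; 1 0.0378 0.0005 -0.0003 0.04 0 -2.26; 1 0.0378 0.002 -0.0003 0.04 0 -2.26; 1 0.0377 0.0035 -0.0003 0.04 0 -2.26; 1 0.0244 0.0032 -0.0002 0.03 0 -1.47; 1 0.0112 0.0018 -0.0001 0.01 0 -0.68
11 1 0.0167 0.0034 0 0 0 -0.53; 1 0.0334 0.0071 0 0 0 -1.06; 1 0.0332 0.0077 0 0 0 -1.06; 1 0.0331 0.0083 0 0 0 -1.06; 1 0.0329 0.0089 0 0 0 -1.06; 1 0.0328 0.0095 0 0 0 -1.06; 1 0.0326 0.0101 0 0 0 -1.06; 1 0.0324 0.0107 0 0 0 -1.06; 1 0.0322 0.0113 0 0 0 -1.06; 1 0.0208 0.0078 0 0 0 -0.69; 1 0.0095 0.0037 0 0 0 -0.32
```

View pics/w8.png

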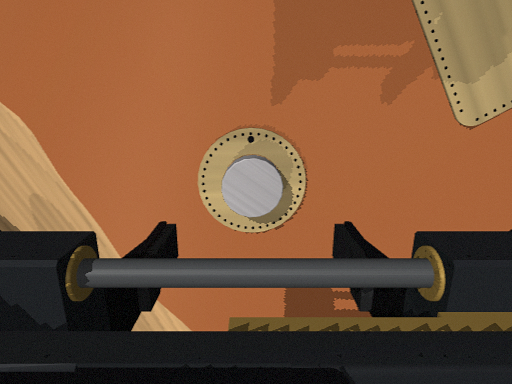

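Disc lies centred on the round template (template px 252,180; disc top px 252,187, consistent with its height). Back to the stack.

Request:
carry_out --increments "1 0.019 -0.003 0 0 0 -1.1; 1 0.037 -0.005 0 0 0 -2.2; 1 0.037 -0.004 0 0 0 -2.2; 1 0.037 -0.002 0 0 0 -2.2; 1 0.037 -0.001 0 0 0 -2.2; 1 0.037 0 0 0 0 -2.2; 1 0.037 0.002 0 0 0 -2.2; 1 0.037 0.003 0 0 0 -2.2; 1 0.033 0.006 0 0 0 -1; 1 0.033 0.007 0 0 0 -1; 1 0.033 0.008 0 0 0 -1; 1 0.033 0.008 0 0 0 -1; 1 0.033 0.009 0 0 0 -1; 1 0.033 0.009 0 0 0 -1; 1 0.033 0.010 0 0 0 -1; 1 0.032 0.010 0 0 0 -1; 1 0.03 0.010 0 0 0 -1; 1 0.018 0.008 0 0 0 -0.8; 1 0.005 0.004 0 0 0 0; 1 0 0 0 0 0 0"

```text
time_s: 25.28
tool_pos: [0.5705, 0.2595, 0.1725]
tool_rot: [-178.6, 0.7, 87.8]
force: [-0.3, 0.3, 0.2]
grip_width: 0.087
```

```bash
python3 -c "
from tm import *
p=look('wrist','plate',z=.041,n=3,fn='w9')
look('wrist','bar',z=.023)
print(get_obs()['qpos'])
"
```

```text
plate 0.97 [214.0, 89.0, 300.0, 216.0] (0.5695, 0.2942, 57.1, 90.3, 84.9)
plate 0.69 [68.0, 0.0, 177.0, 57.0] (0.4875, 0.3799, 31.9, 70.9, 177.5)
plate 0.58 [392.0, 0.0, 499.0, 68.0] (0.6902, 0.3763, 45.4, 58.8, 19.1)
[0.5702 0.2588 0.1728] [-178.6    0.7   87.7] 0.08715336718048348
bar 0.84 [225.0, 56.0, 289.0, 240.0] (0.5782, 0.3476, 19.9, 31.9, 171.9)
bar 0.2 [216.0, 88.0, 300.0, 215.0] (0.5687, 0.2909, 60.4, 96.3, 85.3)
[0.5704 0.2584 0.1733] [-178.7    0.6   87.7] 0.08723122814389708
[-43.95159992  21.74133586  21.41945254  94.44105403  -8.48351556
  66.90948726 -22.67139688]
```

View pics/w9.png

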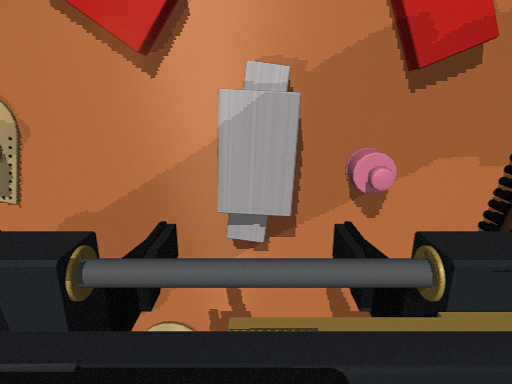

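```bash
python3 -c "
from tm import *
p=read_camera('wrist');print(toworld(p,[[382,178]],.043),toworld(p,[[372,168]],.025))
plan((.5695,.2942,.15),85,.85,.02,9)
plan((.5695,.2942,.098),85,.85,.02,9,start=(.5695,.2942,.15,85))
"
```

```text
[[0.65889065 0.27401601]] [[0.65751798 0.27732271]]
5 0.85 0.0052 -0.0003 0.0034 -0.19 0.09 0.39; 0.85 0.0104 -0.0006 0.0067 -0.38 0.19 0.79; 0.85 0.0104 -0.0008 0.0068 -0.38 0.19 0.79; 0.85 0.0067 -0.0007 0.0044 -0.25 0.12 0.51; 0.85 0.0031 -0.0003 0.002 -0.11 0.06 0.24
5 0.85 0 0 0.0075 0 0 0; 0.85 0 0 0.0151 0 0 0; 0.85 0 0 0.0151 0 0 0; 0.85 0 0 0.0098 0 0 0; 0.85 0 0 0.0045 0 0 0
```

Request:
carry_out --increments "0.85 0.005 0 0.002 -0.2 0.1 0.4; 0.85 0.010 -0.001 0.006 -0.4 0.2 0.8; 0.85 0.010 -0.001 0.006 -0.4 0.2 0.8; 0.85 0.005 -0.001 0.003 -0.2 0.1 0.4; 0.85 0.002 0 0 -0.1 0 0.2; 0.85 0 0 0 0 0 0"

```text
time_s: 26.28
tool_pos: [0.5683, 0.2928, 0.1552]
tool_rot: [179.9, -0.0, 84.9]
force: [0.5, 0.3, 0.3]
grip_width: 0.074
```

```bash
python3 -c "
from tm import *
p=look('wrist','plate',z=.041,n=3)
plan((.5695,.2942,.098),85,.85,.02,9)
"
```

```text
plate 0.79 [370.0, 0.0, 499.0, 112.0] (0.685, 0.3921, 57.8, 72.7, 110.0)
plate 0.69 [10.0, 1.0, 171.0, 106.0] (0.4796, 0.4111, 50.5, 85.9, 142.8)
plate 0.57 [214.0, 143.0, 299.0, 256.0] (0.5695, 0.2995, 55.9, 82.9, 85.1)
[0.5685 0.2925 0.1553] [179.9  -0.   84.9] 0.07399251541275759
5 0.85 0.0003 0.0001 0.0083 0.01 -0.01 -0.01; 0.85 0.0005 0.0002 0.0166 0.02 -0.01 -0.03; 0.85 0.0005 0.0002 0.0166 0.02 -0.01 -0.03; 0.85 0.0003 0.0002 0.0108 0.01 -0.01 -0.02; 0.85 0.0002 0.0001 0.005 0.01 0 -0.01
```

Request:
carry_out --increments "0.85 0.001 0 0.008 0 0 0; 0.85 0.001 0.001 0.016 0 0 0; 0.85 0 0 0.016 0 0 0; 0.85 0 0 0.009 0 0 0; 0.85 0 0 0.003 0 0 0; 0.85 0 0 0 0 0 0"

```text
time_s: 27.12
tool_pos: [0.5696, 0.2931, 0.0984]
tool_rot: [-180.0, 0.1, 84.8]
force: [0.0, -0.5, -0.4]
grip_width: 0.0739
```

Request:
carry_out --increments "0.85 0.001 0 0.001 0 0 0; 0 0 0 0 0 0 0; 0 0 0 0 0 0 0; 0 0 0 0 0 0 0; 0 0 0 0 0 0 0; 0 0 0 0 0 0 0; 0 0 0 0 0 0 0" --force 45

```text
time_s: 28.0
tool_pos: [0.5702, 0.2947, 0.0987]
tool_rot: [179.9, -0.0, 84.8]
force: [-0.2, -0.5, 0.2]
grip_width: 0.0552
```

Request:
carry_out --increments "0 0 0 -0.003 0 0 0; 0 0 0 -0.008 0 0 0; 0 0 0 -0.02 0 0 0; 0 0 0 -0.025 0 0 0; 0 0 0 -0.025 0 0 0; 0 0 0 -0.01 0 0 0; 0 0 0 0 0 0 0"

```text
time_s: 28.88
tool_pos: [0.5689, 0.2937, 0.194]
tool_rot: [-179.9, 0.1, 84.8]
force: [-0.5, -0.3, -5.6]
grip_width: 0.0554
```

```bash
python3 -c "
from tm import *
p=look('wrist','bar',z=.023,fn='w10')
print(get_obs()['qpos'],get_obs()['wrist_torque'])
plan((.575,-.285,.195),90,0,.038,9)
"
```

```text
bar 0.77 [237.0, 109.0, 280.0, 159.0] (0.5767, 0.3389, 31.6, 40.2, 80.2)
[0.5683 0.2934 0.1925] [-179.8    0.2   84.8] 0.05567218993939704
[-46.74113218  21.55559123  21.41238158  92.30086583  -8.25513418
  67.96915802 -28.76064394] [-0.10076653  0.06100016  0.01680326]
18 0 -0.0175 0.0018 0 -0.01 0.01 -0.16; 0 -0.035 0.0035 -0.0001 -0.01 0.01 -0.32; 0 -0.035 0.0033 -0.0001 -0.01 0.01 -0.32; 0 -0.035 0.0031 -0.0001 -0.01 0.01 -0.32; 0 -0.035 0.0029 -0.0001 -0.01 0.01 -0.32; 0 -0.0351 0.0027 -0.0001 -0.01 0.01 -0.32; 0 -0.0351 0.0025 -0.0001 -0.01 0.01 -0.32; 0 -0.0351 0.0023 -0.0001 -0.01 0.01 -0.32; 0 -0.0351 0.0021 -0.0001 -0.01 0.01 -0.32; 0 -0.0351 0.002 -0.0001 -0.01 0.01 -0.32; 0 -0.0351 0.0018 -0.0001 -0.01 0.01 -0.32; 0 -0.0351 0.0016 -0.0001 -0.01 0.01 -0.32; 0 -0.0351 0.0014 -0.0001 -0.01 0.01 -0.32; 0 -0.0351 0.0012 -0.0001 -0.01 0.01 -0.32; 0 -0.0352 0.001 -0.0001 -0.01 0.01 -0.32; 0 -0.0352 0.0008 -0.0001 -0.01 0.01 -0.32; 0 -0.0229 0.0004 -0.0001 -0.01 0.01 -0.21; 0 -0.0105 0.0001 0 0 0 -0.09
```

View pics/w10.png

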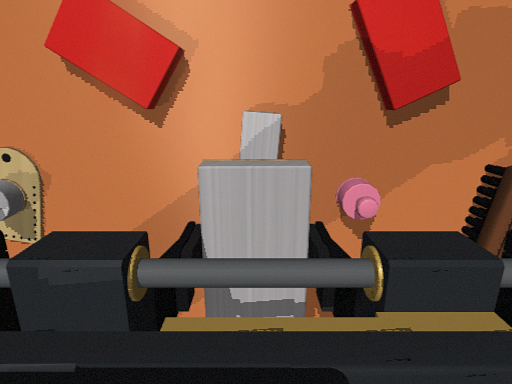

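Request:
carry_out --increments "0 -0.017 0.002 0 0 0 -0.2; 0 -0.034 0.003 0 0 0 -0.3; 0 -0.034 0.003 0 0 0 -0.3; 0 -0.034 0.003 0 0 0 -0.3; 0 -0.034 0.003 -0.001 0 0 -0.3; 0 -0.034 0.003 0 0 0 -0.3; 0 -0.034 0.002 -0.001 0 0 -0.3; 0 -0.034 0.002 0 0 0 -0.3; 0 -0.034 0.002 -0.001 0 0 -0.3; 0 -0.034 0.002 0 0 0 -0.3; 0 -0.034 0.002 -0.001 0 0 -0.3; 0 -0.034 0.002 0 0 0 -0.3; 0 -0.034 0.001 -0.001 0 0 -0.3; 0 -0.034 0.001 0 0 0 -0.3; 0 -0.034 0.001 -0.001 0 0 -0.3; 0 -0.034 0 0 0 0 -0.3; 0 -0.022 0 0 0 0 -0.2; 0 -0.010 0 0 0 0 0; 0 0 0 0 0 0 0"

```text
time_s: 31.35
tool_pos: [0.5488, -0.3095, 0.1878]
tool_rot: [-177.9, 0.9, 88.8]
force: [-0.2, 0.1, -5.7]
grip_width: 0.0555
```

```bash
python3 -c "
from tm import *
p=look('wrist','pocket_template',fn='w11')
print(get_obs()['qpos'])
plan((.58,-.37,.21),90,0,.038,9)
"
```

```text
pocket_template 0.56 [238.0, 91.0, 370.0, 253.0] (0.5836, -0.3046, 109.7, 146.0, 89.9)
[ 0.5496 -0.3078  0.1878] [-177.9    0.8   88.9] 0.05562370068725653
[ -2.90216349  23.72863146  36.89970339  93.52930325 -13.1127058
  69.02400069  35.59638885]
4 0 -0.0126 0.0063 -0.0046 -0.42 0.16 -0.22; 0 -0.0253 0.0125 -0.0091 -0.85 0.32 -0.44; 0 -0.0165 0.0081 -0.0059 -0.55 0.21 -0.29; 0 -0.0076 0.0037 -0.0027 -0.25 0.1 -0.13
```

View pics/w11.png

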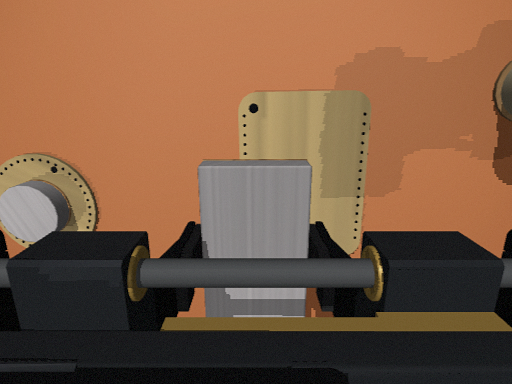

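Request:
carry_out --increments "0 -0.012 0.009 -0.004 -0.4 0.2 -0.2; 0 -0.023 0.014 -0.008 -0.8 0.3 -0.4; 0 -0.015 0.008 -0.006 -0.6 0.2 -0.3; 0 -0.007 0.003 -0.002 -0.3 0.1 -0.1; 0 0 0 0 0 0 0"

```text
time_s: 32.08
tool_pos: [0.5888, -0.3628, 0.2081]
tool_rot: [179.8, -0.2, 90.5]
force: [0.0, 0.6, -6.1]
grip_width: 0.0557
```

```bash
python3 -c "
from tm import *
p=look('wrist','pocket_template',fn='w12')
"
```

```text
pocket_template 0.68 [188.0, 30.0, 314.0, 196.0] (0.5833, -0.3041, 110.7, 145.4, 89.2)
[ 0.5888 -0.3617  0.2078] [179.8  -0.2  90.6] 0.05533712462599521
```

View pics/w12.png

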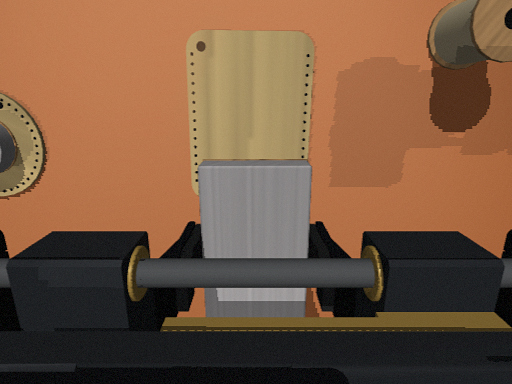

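```bash
python3 -c "
from tm import *
p=read_camera('wrist');r=masks_of('pocket_template',p)[0];m=r['pixels']
L=[];Rr=[]
for v in range(50,150):
    u=np.where(m[v])[0];L.append((u[0]-.5,v));Rr.append((u[-1]+.5,v))
for s in (L,Rr):
    w=toworld(p,s,.007);k,b=np.polyfit(w[:,1],w[:,0],1);print('angle',90-np.degrees(np.arctan(k)),'x at y=-.305',k*-.305+b,np.std(w[:,0]-k*w[:,1]-b))
T=[(u,np.where(m[:,u])[0][0]-.5) for u in range(210,295)]
w=toworld(p,T,.007);k,b=np.polyfit(w[:,0],w[:,1],1);print('far',np.degrees(np.arctan(k)),k*.583+b)
"
```

```text
angle 89.43175642651924 x at y=-.305 0.5286424915838899 0.00035726047898397827
angle 89.83174778583317 x at y=-.305 0.638396036974043 0.0002574515456104988
far -0.21700451170854165 -0.23182999879453045
```

```bash
python3 -c "
from tm import *
plan((.5835,-.3066,.14),89.7,0,.02,9)
"
```

```text
7 0 0.005 -0.0004 0.0062 0.02 -0.02 0.08; 0 0.01 -0.0009 0.0125 0.04 -0.04 0.16; 0 0.01 -0.0009 0.0125 0.04 -0.04 0.16; 0 0.01 -0.0009 0.0125 0.04 -0.04 0.16; 0 0.01 -0.001 0.0124 0.04 -0.04 0.16; 0 0.0065 -0.0006 0.0081 0.02 -0.03 0.1; 0 0.003 -0.0003 0.0037 0.01 -0.01 0.05
```

Request:
carry_out --increments "0 0.005 0 0.006 0 0 0.1; 0 0.010 -0.001 0.012 0 0 0.2; 0 0.010 -0.001 0.012 0 0 0.2; 0 0.010 -0.001 0.012 0 0 0.2; 0 0.010 -0.001 0.012 0 0 0.2; 0 0.005 -0.001 0.007 0 0 0.1; 0 0.002 0 0.002 0 0 0; 0 0 0 0 0 0 0"

```text
time_s: 33.28
tool_pos: [0.583, -0.3021, 0.1391]
tool_rot: [179.9, -0.4, 89.7]
force: [0.1, 1.2, -4.8]
grip_width: 0.0554
```

```bash
python3 -c "
from tm import *
plan((.5835,-.3066,.094),89.7,0,.015,9)
"
```

```text
6 0 -0.0005 0 0.0051 0.01 -0.04 -0; 0 -0.0011 0.0001 0.0101 0.01 -0.09 -0.01; 0 -0.001 0.0001 0.0101 0.01 -0.09 -0.01; 0 -0.001 0.0001 0.0101 0.01 -0.09 -0.01; 0 -0.0007 0.0001 0.0066 0.01 -0.06 -0; 0 -0.0003 0 0.003 0 -0.03 -0
```

Request:
carry_out --increments "0 0 0 0.005 0 0 0; 0 -0.001 0 0.01 0 -0.1 0; 0 -0.001 0 0.01 0 -0.1 0; 0 -0.001 0 0.01 0 -0.1 0; 0 -0.001 0 0.007 0 -0.1 0; 0 0 0 0.002 0 0 0; 0 0 0 0 0 0 0"

```text
time_s: 34.15
tool_pos: [0.5829, -0.3081, 0.0922]
tool_rot: [179.9, 0.1, 89.6]
force: [0.1, 0.7, -6.1]
grip_width: 0.0557
```

Request:
carry_out --increments "0 0.001 0.001 0.003 0 0 0; 0 0 0 0.002 0 0 0; 0 0 0 0.001 0 0 0; 0 0 0 0 0 0 0"

```text
time_s: 34.65
tool_pos: [0.5847, -0.3071, 0.0868]
tool_rot: [179.8, 0.1, 89.6]
force: [0.4, -0.3, -4.8]
grip_width: 0.0557
```

Request:
carry_out --increments "0 0.0005 -0.001 0.002 0 0 0; 0 0 0 0.001 0 0 0; 0 0 0 0.001 0 0 0; 0 0 0 0 0 0 0"

```text
time_s: 35.15
tool_pos: [0.5837, -0.3067, 0.0829]
tool_rot: [179.8, 0.1, 89.6]
force: [-0.5, 0.8, -5.3]
grip_width: 0.0557
```

Request:
carry_out --increments "0 0 0 0.001 0 0 0; 0 0 0 0 0 0 0; 0 0 0 0 0 0 0"

```text
time_s: 35.52
tool_pos: [0.5839, -0.3068, 0.0829]
tool_rot: [179.8, 0.1, 89.6]
force: [-0.3, 0.3, -4.3]
grip_width: 0.0551
```

Request:
carry_out --increments "0 0 0 0.001 0 0 0; 0 0 0 0.001 0 0 0; 0 0 0 0 0 0 0"

```text
time_s: 35.9
tool_pos: [0.5839, -0.3069, 0.0828]
tool_rot: [179.8, 0.1, 89.6]
force: [-1.4, 0.5, -2.5]
grip_width: 0.0556
```

Request:
carry_out --increments "0 0 0 0.001 0 0 0; 0.7 0 0 0 0 0 0; 0.75 0 0 0 0 0 0; 0.85 0 0 0 0 0 0; 0.9 0 0 -0.003 0 0 0; 0.9 0 0 -0.015 0 0 0; 0.9 0 0 -0.025 0 0 0; 0.9 0 0 -0.03 0 0 0; 0.9 0 0 -0.025 0 0 0; 0.9 0 0 -0.012 0 0 0; 1 0 0 0 0 0 0"

```text
time_s: 37.28
tool_pos: [0.5854, -0.3085, 0.2015]
tool_rot: [179.2, 0.3, 89.5]
force: [-0.5, 0.0, -0.3]
grip_width: 0.0823
```

```bash
python3 -c "
from tm import *
p=look('wrist','plate',z=.025,fn='w13')
plan((.57,.26,.2),82,1,.04,9)
"
```

```text
[ 0.5848 -0.3081  0.1998] [179.4   0.3  89.5] 0.08550124670826205
17 1 0.0184 -0.0006 -0.0001 0.02 0.01 0.24; 1 0.0368 -0.0014 -0.0002 0.04 0.02 0.49; 1 0.0367 -0.0017 -0.0002 0.04 0.02 0.49; 1 0.0367 -0.002 -0.0002 0.04 0.02 0.49; 1 0.0367 -0.0023 -0.0002 0.04 0.02 0.49; 1 0.0367 -0.0027 -0.0002 0.04 0.02 0.49; 1 0.0367 -0.003 -0.0001 0.04 0.02 0.49; 1 0.0366 -0.0033 -0.0001 0.04 0.02 0.49; 1 0.0366 -0.0036 -0.0001 0.04 0.02 0.49; 1 0.0366 -0.0039 -0.0001 0.04 0.02 0.49; 1 0.0365 -0.0042 -0.0001 0.04 0.02 0.49; 1 0.0365 -0.0045 -0.0001 0.04 0.02 0.49; 1 0.0365 -0.0048 -0.0001 0.04 0.02 0.49; 1 0.0364 -0.0052 -0.0001 0.04 0.02 0.49; 1 0.0364 -0.0055 0 0.04 0.02 0.49; 1 0.0236 -0.0038 0 0.03 0.01 0.32; 1 0.0109 -0.0018 0 0.01 0 0.15
```

View pics/w13.png

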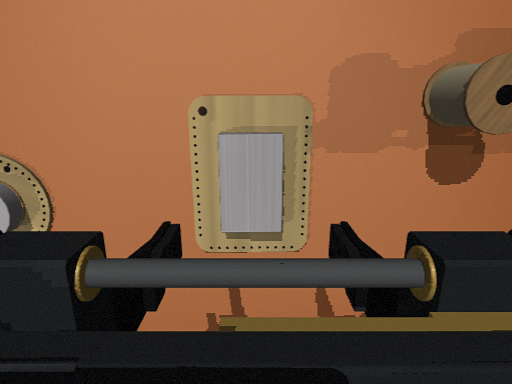

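Request:
carry_out --increments "1 0.018 0 0 0 0 0.2; 1 0.036 -0.001 0 0 0 0.5; 1 0.036 -0.002 0 0 0 0.5; 1 0.036 -0.002 0 0 0 0.5; 1 0.036 -0.002 0 0 0 0.5; 1 0.036 -0.002 0 0 0 0.5; 1 0.036 -0.003 0 0 0 0.5; 1 0.036 -0.003 0 0 0 0.5; 1 0.036 -0.003 0 0 0 0.5; 1 0.036 -0.003 0 0 0 0.5; 1 0.036 -0.003 0 0 0 0.5; 1 0.036 -0.004 0 0 0 0.5; 1 0.036 -0.004 0 0 0 0.5; 1 0.034 -0.004 0 0 0 0.5; 1 0.022 -0.003 0 0 0 0.5; 1 0.010 -0.002 0 0 0 0.2; 1 0 0 0 0 0 0"

```text
time_s: 39.5
tool_pos: [0.5581, 0.2494, 0.1799]
tool_rot: [-178.7, 0.3, 82.9]
force: [-0.2, -0.5, -0.4]
grip_width: 0.0869
```

```bash
python3 -c "
from tm import *
p=look('wrist','bar',z=.023,fn='w14')
"
```

```text
bar 0.92 [242.0, 47.0, 294.0, 227.0] (0.568, 0.2886, 33.3, 140.1, 80.3)
[0.5587 0.2477 0.1802] [-178.7    0.3   82.8] 0.08710610197676263
```

View pics/w14.png

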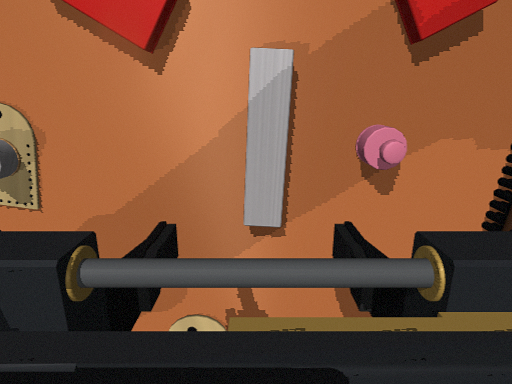

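```bash
python3 -c "
from tm import *
plan((.568,.2886,.14),80.3,.75,.02,9)
"
```

```text
5 0.75 0.0061 0.0007 0.0058 -0.18 0.05 0.36; 0.75 0.0122 0.0013 0.0116 -0.36 0.1 0.72; 0.75 0.0122 0.0011 0.0116 -0.36 0.1 0.72; 0.75 0.0079 0.0006 0.0076 -0.24 0.06 0.47; 0.75 0.0036 0.0002 0.0035 -0.11 0.03 0.22
```

Request:
carry_out --increments "0.75 0.006 0.001 0.006 -0.2 0 0.4; 0.75 0.012 0.001 0.012 -0.4 0.1 0.7; 0.75 0.012 0.001 0.012 -0.4 0.1 0.7; 0.75 0.007 0.001 0.006 -0.2 0.1 0.4; 0.75 0.002 0 0.002 -0.1 0 0.2; 0.75 0 0 0 0 0 0"

```text
time_s: 40.35
tool_pos: [0.5688, 0.2855, 0.1383]
tool_rot: [179.9, 0.1, 80.0]
force: [1.0, -0.5, 1.0]
grip_width: 0.0655
```

```bash
python3 -c "
from tm import *
p=look('wrist','bar',z=.023)
plan((.568,.2886,.079),80.3,.75,.018,9)
"
```

```text
[0.569  0.2852 0.1388] [1.799e+02 1.000e-01 8.000e+01] 0.06567875446223026
6 0.75 0.0004 -0.0002 0.0067 0.01 0.01 -0.04; 0.75 0.0007 -0.0004 0.0134 0.03 0.02 -0.07; 0.75 0.0007 -0.0004 0.0134 0.03 0.02 -0.07; 0.75 0.0007 -0.0004 0.0134 0.03 0.02 -0.07; 0.75 0.0005 -0.0002 0.0087 0.02 0.01 -0.05; 0.75 0.0002 -0.0001 0.004 0.01 0.01 -0.02
```

Request:
carry_out --increments "0.75 0.001 0 0.006 0 0 0; 0.75 0.001 0 0.013 0 0 0; 0.75 0.001 -0.001 0.013 0 0 0; 0.75 0 0 0.013 0 0 0; 0.75 0 0 0.008 0 0 0; 0.75 0 0 0.003 0 0 0; 0.75 0 0 0 0 0 0"

```text
time_s: 41.32
tool_pos: [0.5686, 0.2874, 0.0785]
tool_rot: [179.9, 0.1, 79.9]
force: [0.1, 0.2, -0.1]
grip_width: 0.0653
```

Request:
carry_out --increments "0.75 0.001 0 0.001 0 0 -0.3; 0 0 0 0 0 0 0; 0 0 0 0 0 0 0; 0 0 0 0 0 0 0; 0 0 0 0 0 0 0; 0 0 0 0 0 0 0; 0 0 0 0 0 0 0; 0 0 0 0 0 0 0" --force 45

```text
time_s: 42.32
tool_pos: [0.5692, 0.2891, 0.0789]
tool_rot: [179.8, 0.0, 80.2]
force: [0.3, 0.6, -0.6]
grip_width: 0.0314
```

Request:
carry_out --increments "0 0 0 -0.003 0 0 0; 0 0 0 -0.008 0 0 0; 0 0 0 -0.02 0 0 0; 0 0 0 -0.025 0 0 0; 0 0 0 -0.03 0 0 0; 0 0 0 -0.03 0 0 0; 0 0 0 -0.02 0 0 0; 0 0 0 -0.005 0 0 0; 0 0 0 0 0 0 0"

```text
time_s: 43.45
tool_pos: [0.5676, 0.2874, 0.2276]
tool_rot: [179.9, 0.1, 80.2]
force: [-0.2, 0.3, -6.7]
grip_width: 0.0313
```

```bash
python3 -c "
from tm import *
o=get_obs();print(o['wrist_torque'])
plan((.49,-.08,.26),100,0,.035,9)
"
```

```text
[-0.0751069   0.08964701  0.02290199]
13 0 -0.0164 -0.0006 -0.0014 0 0.01 -0.87; 0 -0.0328 -0.0017 -0.0028 0 0.01 -1.73; 0 -0.0327 -0.0027 -0.0028 0 0.01 -1.73; 0 -0.0326 -0.0037 -0.0028 0 0.01 -1.73; 0 -0.0325 -0.0046 -0.0028 0 0.01 -1.73; 0 -0.0323 -0.0056 -0.0028 0 0.01 -1.73; 0 -0.0321 -0.0066 -0.0028 0 0.01 -1.73; 0 -0.0319 -0.0076 -0.0028 0 0.01 -1.73; 0 -0.0317 -0.0085 -0.0028 0 0.01 -1.73; 0 -0.0314 -0.0095 -0.0028 0 0.01 -1.73; 0 -0.0311 -0.0104 -0.0028 0 0.01 -1.73; 0 -0.02 -0.0074 -0.0018 0 0.01 -1.13; 0 -0.0092 -0.0036 -0.0008 0 0 -0.52
```

Request:
carry_out --increments "0 -0.016 -0.001 -0.002 0 0 -0.9; 0 -0.032 -0.001 -0.003 0 0 -1.7; 0 -0.032 -0.002 -0.003 0 0 -1.7; 0 -0.032 -0.003 -0.003 0 0 -1.7; 0 -0.032 -0.004 -0.003 0 0 -1.7; 0 -0.032 -0.005 -0.003 0 0 -1.7; 0 -0.032 -0.006 -0.003 0 0 -1.7; 0 -0.032 -0.007 -0.003 0 0 -1.7; 0 -0.031 -0.008 -0.003 0 0 -1.7; 0 -0.031 -0.009 -0.003 0 0 -1.7; 0 -0.03 -0.010 -0.003 0 0 -1.7; 0 -0.019 -0.007 -0.002 0 0 -1.1; 0 -0.008 -0.003 -0.001 0 0 -0.4; 0 0 0 0 0 0 0"

```text
time_s: 45.2
tool_pos: [0.4802, -0.1012, 0.2546]
tool_rot: [-178.5, 0.4, 99.8]
force: [-0.0, 1.2, -5.7]
grip_width: 0.0312
```

```bash
python3 -c "
from tm import *
p=look('wrist','strap_template',fn='w15')
print(get_obs()['qpos'])
"
```

```text
strap_template 0.7 [255.0, 0.0, 327.0, 166.0] (0.4937, -0.0133, 67.3, 158.4, 100.1)
[ 0.4807 -0.0999  0.2546] [-178.5    0.4   99.9] 0.031224021382748834
[-28.80688047   0.18241009  37.37772428 108.4808408    0.77314287
  72.65979945  18.24352036]
```

View pics/w15.png

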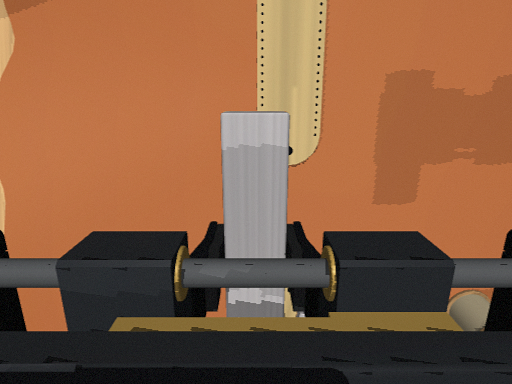

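Request:
carry_out --increments "0 0.01 -0.006 0 -0.3 0 0; 0 0.02 -0.01 0 -0.4 0.1 0; 0 0.02 -0.01 0 -0.4 0.1 0; 0 0.012 -0.006 0 -0.3 0.1 0; 0 0.003 -0.002 0 -0.1 0.1 0; 0 0 0 0 0 0 0"

```text
time_s: 46.05
tool_pos: [0.4333, -0.0345, 0.2541]
tool_rot: [180.0, -0.0, 100.4]
force: [-0.5, 0.4, -5.4]
grip_width: 0.0311
```

```bash
python3 -c "
from tm import *
p=look('wrist','strap_template',fn='w16')
"
```

```text
strap_template 0.73 [284.0, 21.0, 350.0, 229.0] (0.4881, 0.0158, 66.1, 215.7, 100.1)
[ 0.4335 -0.035   0.2541] [180.   -0.  100.3] 0.031471548997375615
```

View pics/w16.png

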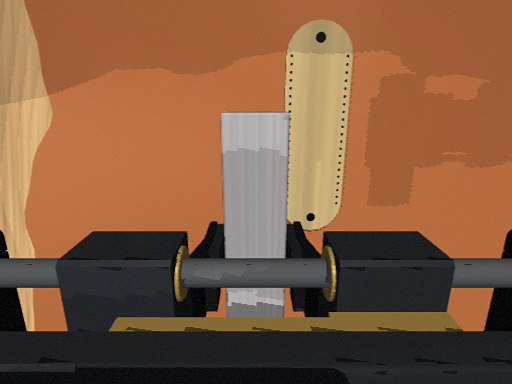

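```bash
python3 -c "
from tm import *
p=read_camera('wrist')
h=toworld(p,[[321,37],[310.5,217]],.007);print(h,h.mean(0),np.degrees(np.arctan2(*(h[0]-h[1])[::-1])))
o=get_obs();w=toworld(p,[[222,112.5],[289,112.5]],o['tool_pos'][2]-.0559)
R=Ro.from_euler('xyz',o['tool_rot'],degrees=True);print(R.inv().apply(np.c_[w-o['tool_pos'][:2],[0,0]]))
plan((.4881,.0162,.14),100.2,0,.025,9)
"
```

```text
[[ 0.47325515  0.10770952]
 [ 0.50575049 -0.0773929 ]] [0.48950282 0.01515831] 99.95700118125806
[[ 6.91868362e-02 -1.53055888e-02  1.50489130e-05]
 [ 6.92036584e-02  1.51076919e-02  1.54860724e-05]]
8 0 0.0032 0.0049 0.0088 0 0 0.01; 0 0.0063 0.0097 0.0177 0 0 0.01; 0 0.0063 0.0097 0.0177 0 0 0.01; 0 0.0063 0.0097 0.0177 0 0 0.01; 0 0.0063 0.0097 0.0177 0 0 0.01; 0 0.0063 0.0097 0.0177 0 0 0.01; 0 0.0041 0.0063 0.0115 0 0 0.01; 0 0.0019 0.0029 0.0053 0 0 0
```

Request:
carry_out --increments "0 0.003 0.005 0.009 0 0 0; 0 0.006 0.010 0.017 0 0 0; 0 0.006 0.010 0.017 0 0 0; 0 0.006 0.010 0.017 0 0 0; 0 0.006 0.010 0.017 0 0 0; 0 0.005 0.008 0.014 0 0 0; 0 0.002 0.003 0.006 0 0 0; 0 0 0 0 0 0 0"

```text
time_s: 47.2
tool_pos: [0.4868, 0.0083, 0.1499]
tool_rot: [-179.9, 0.2, 100.1]
force: [-1.0, 0.5, -5.2]
grip_width: 0.0314
```

```bash
python3 -c "
from tm import *
plan((.4887,.0162,.092),100.1,0,.018,9)
"
```

```text
6 0 0.0009 0.0004 0.0065 -0.01 0.02 -0; 0 0.0017 0.0008 0.013 -0.03 0.05 -0.01; 0 0.0017 0.0008 0.013 -0.03 0.05 -0.01; 0 0.0017 0.0008 0.013 -0.03 0.05 -0.01; 0 0.0011 0.0005 0.0085 -0.02 0.03 -0; 0 0.0005 0.0002 0.0039 -0.01 0.01 -0
```

Request:
carry_out --increments "0 0.001 0 0.006 0 0 0; 0 0.002 0.001 0.013 0 0 0; 0 0.002 0.001 0.013 0 0.1 0; 0 0.002 0.001 0.012 0 0.1 0; 0 0.001 0 0.007 0 0 0; 0 0 0 0.003 0 0 0; 0 0 0 0 0 0 0"

```text
time_s: 48.08
tool_pos: [0.4885, 0.0166, 0.0927]
tool_rot: [-179.9, -0.0, 100.0]
force: [0.2, 0.6, -5.4]
grip_width: 0.0312
```

Request:
carry_out --increments "0 0 0 0.004 0 0 0; 0 0 0 0.002 0 0 0; 0 0 0 0.001 0 0 0; 0 0 0 0.001 0 0 0; 0 0 0 0 0 0 0"

```text
time_s: 48.7
tool_pos: [0.4893, 0.0166, 0.0852]
tool_rot: [179.9, -0.0, 100.0]
force: [-1.0, -0.2, -6.1]
grip_width: 0.0315
```

Request:
carry_out --increments "0 0 0 0.001 0 0 0; 0 0 0 0.001 0 0 0; 0 0 0 0.001 0 0 0; 0 0 0 0 0 0 0"

```text
time_s: 49.2
tool_pos: [0.4897, 0.0166, 0.0829]
tool_rot: [179.9, -0.0, 100.0]
force: [-0.1, 0.0, -4.7]
grip_width: 0.0314
```

Request:
carry_out --increments "0 0 -0.0005 0.001 0 0 0; 0 0 0 0.001 0 0 0; 0 0 0 0.001 0 0 0; 0 0 0 0 0 0 0"

```text
time_s: 49.7
tool_pos: [0.4898, 0.0165, 0.0829]
tool_rot: [179.9, -0.2, 100.0]
force: [0.7, -0.4, -5.3]
grip_width: 0.0318
```

Request:
carry_out --increments "0 0 0 0.0015 0 0 0; 0 0 0 0.0015 0 0 0; 0 0 0 0 0 0 0"

```text
time_s: 50.08
tool_pos: [0.4901, 0.0163, 0.083]
tool_rot: [180.0, -0.3, 100.0]
force: [-0.6, -0.4, -5.2]
grip_width: 0.0317
```

```bash
python3 -c "
from tm import *
p=look('wrist','bar',z=.027,fn='w17')
for i in range(3): o=get_obs();print(o['force'],o['wrist_torque'],o['tool_pos'],o['tool_rot'])
q=read_camera('scene');cv2.imwrite('pics/s17.png',cv2.resize(q['img'][120:280,160:360],None,fx=3,fy=3))
"
```

```text
bar 0.98 [219.0, 111.0, 290.0, 317.0] (0.4837, 0.049, 31.6, 73.3, 100.0)
[0.4901 0.0164 0.0829] [180.   -0.3 100. ] 0.03156189169653516
[-2.32856545 -0.07165381  0.63212593] [-0.21394505  0.4569927  -0.03663268] [0.49010491 0.01641086 0.08285074] [179.97864776  -0.26418323  99.98133792]
[-2.32856545 -0.07165381  0.63212593] [-0.21394505  0.4569927  -0.03663268] [0.49010491 0.01641086 0.08285074] [179.97864776  -0.26418323  99.98133792]
[-2.32856545 -0.07165381  0.63212593] [-0.21394505  0.4569927  -0.03663268] [0.49010491 0.01641086 0.08285074] [179.97864776  -0.26418323  99.98133792]
```

View pics/w17.png

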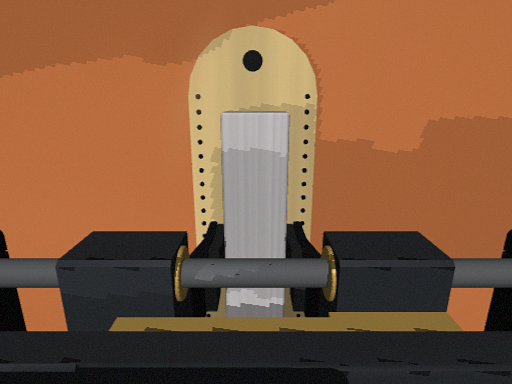

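View pics/s17.png

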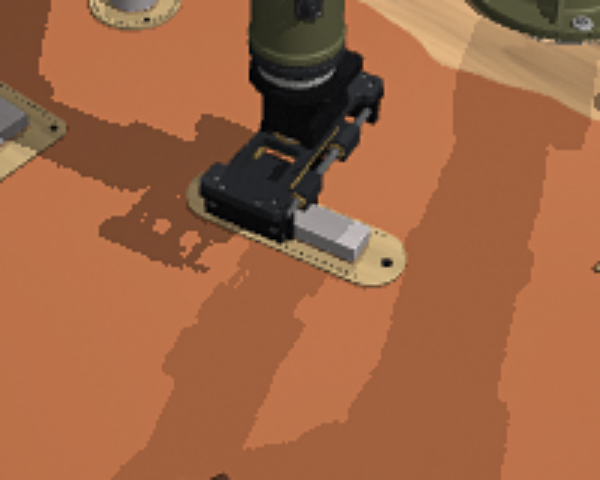

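Request:
carry_out --increments "0.42 0 0 0 0 0 0; 0.48 0 0 0 0 0 0; 0.55 0 0 0 0 0 0; 0.65 0 0 -0.003 0 0 0; 0.7 0 0 -0.015 0 0.1 0; 0.75 0 0 -0.025 0 0.1 0; 0.8 0 0 -0.03 0 0 0; 0.9 0 0 -0.03 0 0 0; 1 0 0 -0.015 0 0 0; 1 0 0 -0.005 0 0 0; 1 0 0 0 0 0 0"

```text
time_s: 51.6
tool_pos: [0.4919, 0.0152, 0.2142]
tool_rot: [179.6, -0.5, 99.9]
force: [0.1, 0.9, -0.9]
grip_width: 0.0865
```

```bash
python3 -c "
from tm import *
p=look('wrist','bar',z=.027,fn='w18')
r=masks_of('strap_template',p)
"
```

```text
bar 0.58 [230.0, 106.0, 272.0, 257.0] (0.4898, 0.0157, 33.9, 141.0, 99.9)
[0.4916 0.0151 0.2135] [179.6  -0.4  99.9] 0.08676774225393136
```

View pics/w18.png

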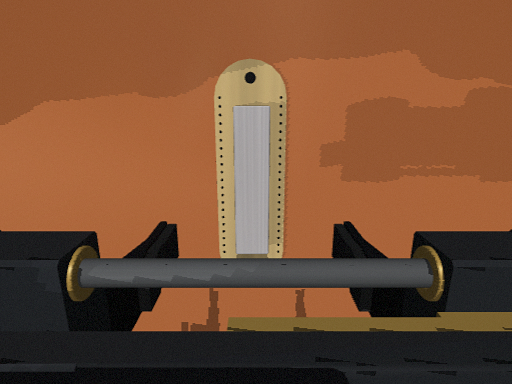

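Request:
carry_out --increments "1 0 0 -0.02 0 0 0; 1 0 0 -0.03 0 0 0; 1 0 0 -0.03 0 0 0; 1 0 0 -0.03 0 0 0; 1 0 0 -0.01 0 0 0; 1 0 0 0 0 0 0"

```text
time_s: 52.5
tool_pos: [0.4888, 0.0142, 0.3298]
tool_rot: [-179.6, -0.3, 99.9]
force: [-0.1, -0.2, -0.8]
grip_width: 0.0872
```

```bash
python3 -c "
from h import *
for n in ['top','scene']:
    p=read_camera(n);cv2.imwrite(f'pics/f_{n}.png',p['img'])
    for t,z in dict(plate=.025,disc=.027,knob_weight=.029,brush=.05,spool=.063,round_template=.007,pocket_template=.007,fob_template=.007).items():
        for r in masks_of(t,p)[:3]: print(n,t,round(r['confidence'],2),np.round(r['bbox']).tolist(),rect(p,r['pixels'],z))
"
```

```text
top plate 0.7 [134.0, 140.0, 166.0, 164.0] (0.6936, 0.3978, 59.8, 93.8, 110.2)
top plate 0.64 [126.0, 208.0, 157.0, 238.0] (0.4639, 0.4147, 62.2, 92.3, 142.7)
top plate 0.62 [354.0, 181.0, 386.0, 200.0] (0.5797, -0.3037, 50.4, 94.4, 90.6)
top disc 0.59 [369.0, 259.0, 385.0, 277.0] (0.3402, -0.3231, 51.7, 58.7, 90.8)
top knob_weight 0.63 [170.0, 259.0, 180.0, 272.0] (0.3393, 0.3015, 30.7, 34.4, 90.8)
top knob_weight 0.54 [179.0, 160.0, 194.0, 172.0] (0.6551, 0.2729, 26.9, 29.6, 46.1)
top brush 0.68 [178.0, 113.0, 229.0, 139.0] (0.7763, 0.2201, 54.6, 150.6, 74.5)
top spool 0.89 [335.0, 120.0, 358.0, 145.0] (0.754, -0.2245, 54.2, 74.9, 135.5)
top round_template 0.61 [359.0, 253.0, 396.0, 282.0] (0.3398, -0.3285, 96.4, 97.0, 152.9)
top pocket_template 0.63 [344.0, 170.0, 393.0, 211.0] (0.5826, -0.3062, 112.5, 152.5, 89.6)
top fob_template 0.67 [164.0, 253.0, 192.0, 280.0] (0.3371, 0.3036, 54.4, 87.1, 75.2)
scene plate 0.94 [313.0, 320.0, 362.0, 359.0] (0.7031, 0.4027, 62.8, 89.7, 110.6)
scene plate 0.78 [136.0, 149.0, 170.0, 171.0] (0.5908, -0.2988, 66.0, 104.8, 90.7)
scene plate 0.63 [373.0, 255.0, 419.0, 289.0] (0.4782, 0.4192, 63.4, 98.9, 145.6)
scene disc 0.63 [196.0, 110.0, 213.0, 124.0] (0.3514, -0.3179, 55.7, 74.5, 40.7)
scene knob_weight 0.7 [295.0, 280.0, 304.0, 299.0] (0.6661, 0.2782, 32.8, 42.4, 36.3)
scene knob_weight 0.58 [370.0, 204.0, 387.0, 220.0] (0.3449, 0.302, 32.8, 57.3, 27.5)
scene brush 0.76 [216.0, 277.0, 274.0, 351.0] (0.7873, 0.2257, 56.9, 156.6, 74.3)
scene spool 0.84 [102.0, 187.0, 131.0, 218.0] (0.7718, -0.2081, 55.3, 108.5, 70.5)
scene round_template 0.71 [191.0, 109.0, 221.0, 129.0] (0.3452, -0.3251, 95.2, 96.1, 45.8)
scene pocket_template 0.61 [123.0, 142.0, 178.0, 180.0] (0.5839, -0.3038, 111.1, 151.3, 89.3)
scene fob_template 0.93 [361.0, 199.0, 394.0, 230.0] (0.3404, 0.3039, 60.5, 94.5, 73.7)
```

View pics/f_top.png

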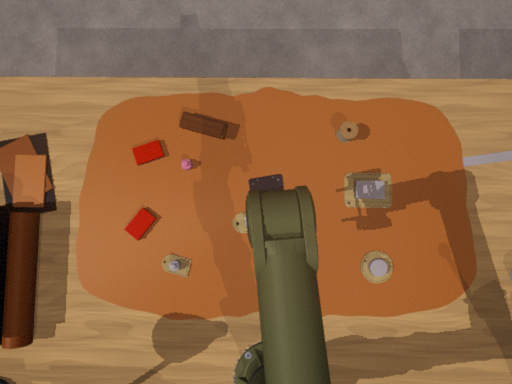

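View pics/f_scene.png

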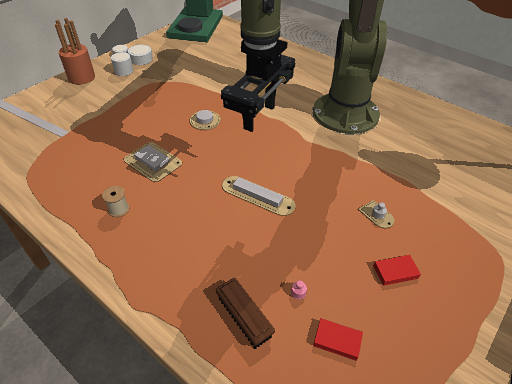

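```bash
python3 -c "
from cell import *
print(sign_off())"
```

```text
the job is handed in; nothing more can be done
None
```

I took the stack apart from the top and laid each weight on its own template: knob weight on the fob, disc on the round, plate on the pocket, bar on the strap. I handed the job in at about 53 s with the arm raised clear and touching nothing.

**Final checks:**
- **Position:** In the wrist camera, the bar, disc and knob weight each lie within about 2 mm of their template's centre. For the plate I rely on the tool's position at release, within about 1 mm of centre, because the network missed it in that view. By eye it looked centred.
- **Direction:** The bar measured 99.9° against 100° for the strap. I released the plate at 89.6° against 89.7° for the pocket.
- **Upright and gentle:** All four lie flat or stand upright, cork side down, and I felt only light contact when setting them down.
- **Bystanders:** The brush and the spool measured the same as at the start. I left the red plates and the pink knob alone, and they show no clear movement.

**Disagreements:**
- The coarser top camera put the disc about 5 mm off centre. Its box centres, the closer wrist view and the picture itself show it centred, so I put this down to a rough mask.
- The arm hid the bar in the last top view. I confirmed it in the wrist and scene views instead.

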